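# Load cut dropouts into a vibratory finishing bowl and start it

## Robot

A 6-joint arm with a two-finger parallel gripper is mounted at the origin on the work surface. World frame = base frame: x ahead of the robot, y to its left, z up, the work surface at z = 0. Lengths are in mm, angles in degrees, forces in N, time in s.
With the tool pointing down it reaches from about 300 to 850 mm from the base axis. Payload 4.2 kg.
Tool frame: the origin (TCP) lies midway between the tips of the shut fingers; the grasp point (between the pads) lies 19 mm behind it (env.grip_point_offset is the distance from the TCP to the grasp point, in mm); z points along the fingers, x is the direction in which the jaws open and shut, and the axes are right-handed (so a half turn about z gives the same grasp; the last joint's range is limited). The gripper opens to 91 mm and grips with 3 to 60 N. Pads are 32 mm wide; open, the fingers measure 118 mm over their backs; the gripper's body (76 mm by 178 mm) begins 60 mm behind the grasp point.
Start: joints at [-69.614, 18.312, 89.639, -0, 72.044, -1.146], TCP at [211.039, -534.889, 213.976] pointing down, gripper open.
Joint ranges: [-177.97, 177.97], [-48.28, 115.42], [12.27, 149.76], [-77.06, 257.06], [2.81, 150.46], [-146.56, 146.56]. Speed limits (degrees/s): [147.25, 147.25, 180, 180, 180, 180].

## Interface

Orientations are given as [roll, pitch, yaw] about the fixed x, y, z axes, in that order (R = Rz(yaw) Ry(pitch) Rx(roll)).
In Python, from workcell import env gives the robot as it stands.
- The arm moves only by the shell command python3 -m pendant 'ROWS' [FORCE]. ROWS is JSON, a list of rows, each an object with "xyz": the shift along the tool's x, y, z in m, a list of three; "roll": the turn about the tool's z in degrees; "jaw": the closure, from 0 (fully open) to 1 (shut). A call has exactly 8 rows; each row is the pose to reach, as a shift and turn from the pose commanded when the call began, along the tool's axes at that moment; what a row does not reach only later rows make up. A row lasts 1/8 s, in which the tool goes at most 62.5 mm and 10.7 degrees, less where a joint would pass 70% of its speed; a pose out of reach is approached as far as the arm can. A call with a gripper value outside its range is refused whole. The fingers move at their own pace and stop on an object; FORCE is the grip in N (left out, the last holds). Time passes only in rows, so rows that repeat a pose let the fingers close, or fill a call up. It gives the time, the measured TCP pose, the force and the opening at its end, in the units of the state.
- env.state(): the state, without advancing time (a new reading comes with each control period).
- env.grab_frame(name): name is "scene" or "top" or "wrist"; returns (picture, depth): 420x560x3 uint8, blue, green, red; 420x560 float32, mm along the optical axis (not along the pixel's ray), 0 where there is no reading.
- env.camera_params(name): a dict with "camera_matrix" (3x3 intrinsics, pixels), "cam_to_world" (4x4, takes a point from camera to world coordinates); the wrist camera has in their place "hand_eye" (4x4, takes a point from camera to tool coordinates, whose origin is the TCP and whose axes are the tool frame's). Camera axes: x right, y up, looking along -z (the intrinsics and any distortion apply to the point x, -y, -z); pixel columns grow to the right and rows downward; lengths in mm; the calibration is good to about 2 mm. A picture is of the moment at which its call begins: read the wrist's pose just before it. camera_params takes no time and is no camera call.
- env.job_done(): hands the job in, once; it reports no verdict.
The state is a dict: "time_s": time; "qpos": joint angles; "qvel": joint speeds; "effort": joint torques, N m; "ee_pos": TCP position; "ee_rot": TCP orientation; "force": force on the tool from outside, world axes, zero at the start; "torque": the same for the moment, N m; "gripper_width": finger opening in mm.
Only numpy, scipy, OpenCV 4.12 (cv2) and the standard library are available. Lean on these libraries where they do the work, as an engineer would, in place of code of your own. Each camera call takes 0.05 s, during which the arm holds its last target. There are 200 camera calls.

## Task

The raw steel dropouts lying on the cardboard need deburring. Unscrew the cover of the vibratory finishing bowl (anticlockwise), lift it off and lay it the right way up on the black rubber mat, then put every dropout in the bowl. After that, start the machine on its front panel, which runs with the cover off: press the power key, then the timer key, then the big start key, each right down; leave everything else on the bench alone.

Things in the scene. Friction and masses are not known exactly. Their poses are not given: they have to be found in the camera images.
- finisher: bench vibratory finishing machine, fixed: grey base box 58 mm high with a round bowl on springs. Origin on the bench under the bowl's centre, z up. The base runs from 190 mm on its -x side (the front, with the key panel, towards the robot) to 110 mm on its +x side, and 110 mm either way in y. Dimensions of the bowl: see bowl_mouth
- bowl_mouth (a point): centre of the bowl's open mouth, level with its rim, 165 mm above the bench; axes as the machine's. The bowl's inner radius is 74 mm, its outer radius 80 mm (86 over its thread); its flat floor lies 60 mm below this point, with a low cone in the middle, 24 mm in radius and 16 mm high
- cover: the bowl's dark screw-on cover, 186 mm across, about 0.26 kg: a skirt 38 mm deep under a 6 mm thick disc, with a straight, paler grip bar across the top. Origin at the centre of the skirt's lower edge, z up; the bar runs along x. Screwed home at first, its origin 127 mm above the bench; how it unscrews: see cover_bar
- cover_bar (a point): middle of the cover's grip bar (100 mm long along x, 20 mm wide, from 14 mm below this point, at the disc, to 15 mm above it), 58 mm above the cover's origin. Right-hand thread, 30 mm rise a turn, about 0.15 N m: turned anticlockwise seen from above the cover climbs and comes free after about 5.2 rad, 23 to 25 mm up; not before. It stays where left; past 6.5 rad it may sink back
- mat: black rubber mat, fixed, 220 mm square, 3 mm thick; origin at the centre of its underside; it is for the cover
- key_power (a joint): travel of the power key: 0 up, 0.006 m fully down; it counts as pressed beyond 0.0045
- key_timer (a joint): travel of the timer key: 0 up, 0.006 m fully down; it counts as pressed beyond 0.0045
- key_start (a joint): travel of the start key: 0 up, 0.006 m fully down; it counts as pressed beyond 0.0045
- key_power_top (a point): power (small, at the panel's +y end, the robot's left) key on the front panel of the finishing machine, grey plastic, 26 mm across; its point lies at the centre of its top, 78 mm above the bench when up. Travel 6 mm straight down against a spring (about 1.5 N at first, 5 N fully down); it springs back
- key_timer_top (a point): timer (small, at the panel's -y end, the robot's right) key on the front panel of the finishing machine, grey plastic, 26 mm across; its point lies at the centre of its top, 78 mm above the bench when up. Travel 6 mm straight down against a spring (about 1.5 N at first, 5 N fully down); it springs back
- key_start_top (a point): start (big, in the middle of the panel) key on the front panel of the finishing machine, grey plastic, 38 mm across; its point lies at the centre of its top, 78 mm above the bench when up. Travel 6 mm straight down against a spring (about 1.5 N at first, 5 N fully down); it springs back
- cardboard: sheet of cardboard on the bench, 290 x 240 mm, 1 mm thick, on which the dropouts lie; origin at its centre
- dropout_a: raw laser-cut steel bicycle dropout lying flat, 8 mm thick, 0.13 kg. Origin at the centre of the underside of its body, 44 mm (x) by 34 mm (y: the faces to grip, clear for 10 mm either way along x). Slot jaws reach 47 mm to +x with a hanger to -y, two tangs 55 mm to -x; all within 60 mm of the origin. Two to four dropouts are there; absent ones read None
- dropout_b: raw laser-cut steel bicycle dropout lying flat, 8 mm thick, 0.13 kg. Origin at the centre of the underside of its body, 44 mm (x) by 34 mm (y: the faces to grip, clear for 10 mm either way along x). Slot jaws reach 47 mm to +x with a hanger to -y, two tangs 55 mm to -x; all within 60 mm of the origin. Two to four dropouts are there; absent ones read None
- dropout_c: raw laser-cut steel bicycle dropout lying flat, 8 mm thick, 0.13 kg. Origin at the centre of the underside of its body, 44 mm (x) by 34 mm (y: the faces to grip, clear for 10 mm either way along x). Slot jaws reach 47 mm to +x with a hanger to -y, two tangs 55 mm to -x; all within 60 mm of the origin. Two to four dropouts are there; absent ones read None
- dropout_d: raw laser-cut steel bicycle dropout lying flat, 8 mm thick, 0.13 kg. Origin at the centre of the underside of its body, 44 mm (x) by 34 mm (y: the faces to grip, clear for 10 mm either way along x). Slot jaws reach 47 mm to +x with a hanger to -y, two tangs 55 mm to -x; all within 60 mm of the origin. Two to four dropouts are there; absent ones read None
- hub: bare aluminium wheel hub standing on end, 58 mm across its flanges, 100 mm tall, to be left alone; origin at the centre of its underside
- tin: white screw-top jar of flux with a steel cap, 72 mm across, 85 mm tall, to be left alone; origin at the centre of its underside
- spray: aluminium aerosol can, 62 mm across, 190 mm tall, to be left alone; origin at the centre of its underside
- mug: white mug, 80 mm across, 95 mm tall, to be left alone; origin at the centre of its underside
- chainring: steel chainring lying flat, 140 mm across, 4 mm thick, to be left alone; origin at the centre of its underside
- bb_shell: plain steel tube (bottom bracket shell) standing on end, 40 mm across, 68 mm tall, to be left alone; origin at the centre of its underside
- fork_crown: cast steel fork crown standing on its two feet, 96 mm by 34 mm, 54 mm tall, to be left alone; origin at the centre of its underside
There are look-alikes about, which are no part of the job. Leave any turquoise look-alike of the dropout_d alone.

How it is judged:
By the outcome, as a careful person would: the job done as asked, in the order asked, and still so for the second after the job is handed in, with the robot touching nothing.
Of dropout_a, dropout_b, dropout_c, dropout_d only 2 to 4 are there at a start; the rules pass over those that are not, and their reading is None.
At some moment in a run one of dropout_a, dropout_b, dropout_c, dropout_d may be knocked a few centimetres aside while the robot is not near it.
It also fails if it takes over 210 s, if anything falls off the work surface, if the arm or the gripper's body presses on something with over 40 N, if the wrist force passes 120 N, or if a joint passes its speed limit or range.

## Working session

There is one attempt and no reset: what is moved stays moved. The work goes in short steps, Python scripts to look and compute and a shell command to move; the robot and the scene stay as the last step left them, time stands still between calls to the robot, and variables do not carry over. Pictures are saved under pics/ and viewed, about 12 in all and at most 16, crops included, and the job is handed in when it is done.

```bash
mkdir -p pics; ls; cat > h.py <<'E'
import numpy as np, cv2
from workcell import env
from scipy.spatial.transform import Rotation as R
def T_tool():
    s=env.state(); T=np.eye(4); T[:3,:3]=R.from_euler('xyz',s['ee_rot'],degrees=True).as_matrix(); T[:3,3]=s['ee_pos']; return T
def grab(n,save=None):
    T=T_tool(); im,d=env.grab_frame(n); p=env.camera_params(n)
    K=np.array(p['camera_matrix']); M=np.array(p['cam_to_world']) if 'cam_to_world' in p else T@np.array(p['hand_eye'])
    if save: cv2.imwrite('pics/'+save,im)
    return im,d,K,M
def world(d,K,M):
    h,w=d.shape; u,v=np.meshgrid(np.arange(w),np.arange(h))
    x=(u-K[0,2])/K[0,0]*d; y=(v-K[1,2])/K[1,1]*d
    P=np.stack([x,-y,-d,np.ones_like(d)],-1)
    return (P@M.T)[...,:3]
def ray(u,v,z,K,M):
    r=M[:3,:3]@np.array([(u-K[0,2])/K[0,0],-(v-K[1,2])/K[1,1],-1]); c=M[:3,3]
    return c+r*(z-c[2])/r[2]
E
python3 - <<'E'
from h import *
print(env.state()); 
for n in('scene','top'):
    im,d,K,M=grab(n,n+'.png'); np.savez(n,im=im,d=d,K=K,M=M); print(n,K,M.round(3),env.camera_params(n).keys())
print(env.camera_params('wrist'))
E
```

```text
pics
{'time_s': 0.0, 'qpos': array([-6.96138065e+01,  1.83530213e+01,  8.97044928e+01,  1.57627623e-04,
        7.20426306e+01, -1.14681545e+00]), 'qvel': array([ 0.04842969,  0.02615126,  0.07772047,  0.0584217 , -0.02457288,
       -0.08613593]), 'effort': array([-3.25532192e-04, -4.12468994e+01, -2.31970525e+01,  7.25429133e-02,
        4.57368081e-02, -1.45652607e-04]), 'ee_pos': array([ 210.87185144, -534.42014429,  213.11939361]), 'ee_rot': array([-1.79997846e+02,  1.00121616e-01, -6.84670379e+01]), 'force': array([-0.50298866,  0.36010414, -0.22855165]), 'torque': array([-0.00371829,  0.03886761,  0.01703678]), 'gripper_width': 91.418730420619}
scene [[426.77097219   0.         281.9590344 ]
 [  0.         426.77097219 210.17603564]
 [  0.           0.           1.        ]] [[-5.860000e-01 -7.030000e-01  4.030000e-01  9.936460e+02]
 [ 8.100000e-01 -5.030000e-01  3.000000e-01  4.550410e+02]
 [-8.000000e-03  5.030000e-01  8.640000e-01  1.169334e+03]
 [ 0.000000e+00  0.000000e+00  0.000000e+00  1.000000e+00]] dict_keys(['camera_matrix', 'cam_to_world'])
top [[525.72182819   0.  
[... 214 characters left out ...]
8300e+01]
 [ 6.000000e-03  1.070000e-01  9.940000e-01  1.877446e+03]
 [ 0.000000e+00  0.000000e+00  0.000000e+00  1.000000e+00]] dict_keys(['camera_matrix', 'cam_to_world'])
{'camera_matrix': array([[313.31897541,   0.        , 278.61553009],
       [  0.        , 313.31897541, 209.00725678],
       [  0.        ,   0.        ,   1.        ]]), 'hand_eye': array([[ 9.99999971e-01,  1.52569977e-04, -1.86817737e-04,
         1.13424325e+00],
       [ 9.83178919e-05, -9.65096118e-01, -2.61895920e-01,
        -7.32775804e+01],
       [-2.20254527e-04,  2.61895894e-01, -9.65096105e-01,
        -1.70676246e+02],
       [ 0.00000000e+00,  0.00000000e+00,  0.00000000e+00,
         1.00000000e+00]])}
```

View pics/top.png

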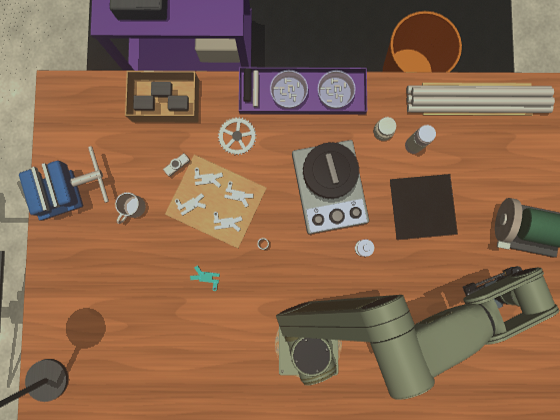

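View pics/scene.png

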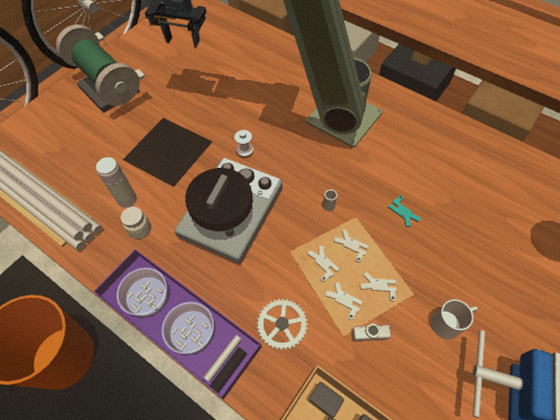

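Top view shows four grey dropouts on the cardboard at about (207,178), (238,194), (190,205) and (228,222). The turquoise look-alike is at (205,277) and off the cardboard. Other steel things are the chainring (237,135), fork crown (177,164) and bb shell (263,243). The cover bar is at (333,168), the keys at (319,219), (337,216) and (356,212), and the mat at (423,207).

```bash
python3 - <<'E'
from h import *
z=np.load('top.npz'); im,d,K,M=[z[k] for k in('im','d','K','M')]
W=world(d,K,M)
for n,(u,v) in dict(cover=(320,160),bar=(333,168),kp=(319,219),ks=(337,216),kt=(356,212),mat=(423,207),card=(215,200),bench=(300,260),base=(300,180),hub=(364,247),bb=(263,243)).items(): print(n,W[v,u].round(1))
def cen(mask,n):
    u=W[mask]; print(n,mask.sum(),np.median(u,0).round(1),((u.min(0)+u.max(0))/2).round(1), (u.max(0)-u.min(0)).round(1))
hsv=cv2.cvtColor(im,cv2.COLOR_BGR2HSV)
vv,uu=np.mgrid[:420,:560]
roi=lambda a,b,c,e:(uu>a)&(uu<b)&(vv>c)&(vv<e)
m=roi(385,462,168,245)&(hsv[...,2]<50)
r=cv2.minAreaRect(W[m][:,:2].astype(np.float32)); print('mat',r)
m=roi(290,375,135,240)&(W[...,2]>150); 
c,rad=cv2.minEnclosingCircle(W[m][:,:2].astype(np.float32)); print('cover',c,rad,np.percentile(W[m][:,2],[5,50,99]))
mb=m&(W[...,2]>187); print('bar',mb.sum(),cv2.minAreaRect(W[mb][:,:2].astype(np.float32)))
mbase=roi(285,375,135,240)&(W[...,2]>48)&(W[...,2]<70); print('base',cv2.minAreaRect(W[mbase][:,:2].astype(np.float32)))
m=roi(165,270,150,250)&(hsv[...,1]<60)&(hsv[...,2]>120)
n,l,s,c=cv2.connectedComponentsWithStats(m.astype(np.uint8))
for i in range(1,n):
    if s[i,4]>60: print(s[i],W[l==i].mean(0).round(1))
crop=cv2.resize(im[145:255,160:370],None,fx=3.8,fy=3.8,interpolation=cv2.INTER_CUBIC); cv2.imwrite('pics/crop1.png',crop)
E
```

```text
cover [619.3 -31.9 173.2]
bar [589.  -72.4 195.7]
kp [431.5 -34.6  81.4]
ks [442.6 -96.9  75.4]
kt [ 456.9 -162.8   72.7]
mat [ 482.8 -415.2   -3.7]
card [504.2 333.2  -1.2]
bench [291.3  27.6  -0.3]
base [567.7  30.3  70.3]
hub [ 336.5 -186.8   87. ]
bb [ 3.509e+02  1.595e+02 -1.000e-01]
mat ((590.3348388671875, -392.1117248535156), (2.5466744899749756, 188.75450134277344), 5.1399922370910645)
cover (489.0592041015625, -0.8088722229003906) 210.43528747558594 [ 164.3512151   172.4336003  1877.44580632]
bar 230 ((456.0037841796875, -13.168228149414062), (72.5943832397461, 368.5399169921875), 67.50012969970703)
base ((548.8970947265625, -75.32139587402344), (300.2599182128906, 220.36227416992188), 11.152458190917969)
[166 153  23  23 198] [627.  466.   44.7]
[194 168  29  20 262] [581.2 360.1  15.4]
[224 181  29  26 257] [520.5 250.9  29.8]
[175 194  31  22 263] [487.5 418.   15.3]
[214 212  28  20 267] [424.4 289.5   8.1]
```

View pics/crop1.png

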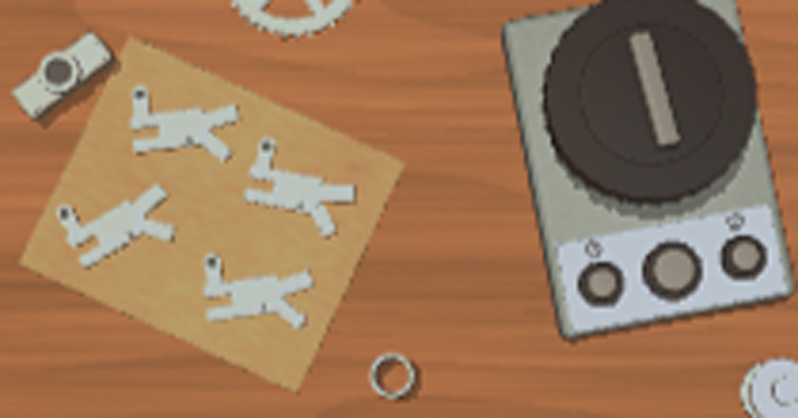

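Plan: hover above the cover for a close look, and get the mat from ray geometry. The left key's icon looks like a clock, so I'll check the key icons in that close view too.

```bash
cat >> h.py <<'E'
def delta(x,y,z,yaw):
    T=T_tool(); s=env.state()
    t=T[:3,:3].T@(np.array([x,y,z])-T[:3,3]); r=-(yaw-s['ee_rot'][2]); r=(r+180)%360-180
    print('t=%.2f ee'%s['time_s'],s['ee_pos'].round(1),s['ee_rot'].round(1),'j6 %.1f'%s['qpos'][5],'F',s['force'].round(1),'w %.1f'%s['gripper_width'],'-> xyz',(t/1000).round(4).tolist(),'roll %.1f'%r)
E
python3 -c "
from h import *
delta(560,-60,400,-77)
z=np.load('top.npz');K,M=z['K'],z['M']
for p in [(390,180),(450,174),(457,233),(397,240)]: print(ray(*p,3,K,M).round(1))"
python3 -m pendant '[{"xyz":[-0.10,-0.2,-0.1],"roll":2,"jaw":0},{"xyz":[-0.312,-0.50,-0.187],"roll":8.5,"jaw":0},{"xyz":[-0.312,-0.50,-0.187],"roll":8.5,"jaw":0},{"xyz":[-0.312,-0.50,-0.187],"roll":8.5,"jaw":0},{"xyz":[-0.312,-0.50,-0.187],"roll":8.5,"jaw":0},{"xyz":[-0.312,-0.50,-0.187],"roll":8.5,"jaw":0},{"xyz":[-0.312,-0.50,-0.187],"roll":8.5,"jaw":0},{"xyz":[-0.312,-0.50,-0.187],"roll":8.5,"jaw":0}]'
python3 -m pendant '[{"xyz":[0,0,0],"roll":0,"jaw":0},{"xyz":[0,0,0],"roll":0,"jaw":0},{"xyz":[0,0,0],"roll":0,"jaw":0},{"xyz":[0,0,0],"roll":0,"jaw":0},{"xyz":[0,0,0],"roll":0,"jaw":0},{"xyz":[0,0,0],"roll":0,"jaw":0},{"xyz":[0,0,0],"roll":0,"jaw":0},{"xyz":[0,0,0],"roll":0,"jaw":0}]'
python3 -c "
from h import *
delta(589,-70,400,-77)
im,d,K,M=grab('wrist','w1.png'); np.savez('w1',im=im,d=d,K=K,M=M)"
```

```text
t=0.10 ee [ 210.9 -534.5  213.2] [-1.80e+02  1.00e-01 -6.85e+01] j6 -1.1 F [-0.2  0.2 -1. ] w 91.0 -> xyz [-0.3135, -0.4989, -0.1863] roll 8.5
[ 579.4 -296.5    3. ]
[ 602.4 -513.9    3. ]
[ 389.5 -532.7    3. ]
[ 363.6 -317.8    3. ]
time_s: 1.1
ee_pos: [495.5, -151.6, 366.7]
ee_rot: [180.0, -0.0, -77.0]
force: [1.6, -1.2, 0.2]
gripper_width: 91.6
time_s: 2.1
ee_pos: [494.8, -153.4, 366.4]
ee_rot: [-180.0, -0.0, -77.0]
force: [-1.0, -0.1, -0.6]
gripper_width: 91.2
t=2.10 ee [ 494.8 -153.4  366.4] [-180.   -0.  -77.] j6 58.5 F [-1.  -0.1 -0.6] w 91.2 -> xyz [-0.06, -0.1106, -0.0336] roll 0.0
```

View w1.

View pics/w1.png

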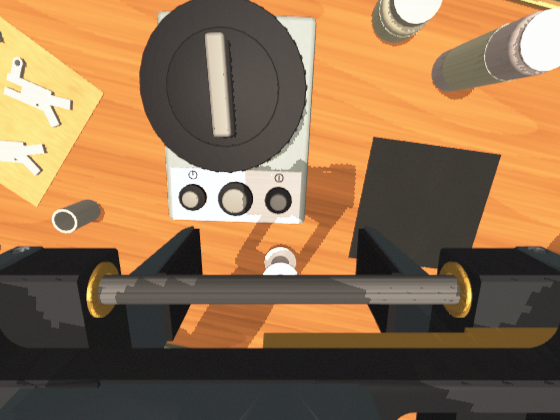

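The wrist view shows the left key (192,198) carrying the power symbol and the right key (278,200) the clock, which agrees with the text. Start is at (235,198), and the bar runs from (215,33) to (222,136).

```bash
python3 -c "
from h import *
z=np.load('w1.npz');im,d,K,M=z['im'],z['d'],z['K'],z['M']; W=world(d,K,M)
a=ray(215,33,200,K,M);b=ray(222,136,200,K,M);print('bar',a,b,(a+b)/2,np.linalg.norm(a-b),np.degrees(np.arctan2(*(a-b)[1::-1])))
for p in [(192,198),(235,198),(278,200)]: print('key',ray(*p,78,K,M).round(1),W[p[1],p[0]].round(1))
for p in [(374,138),(500,155)]: print('mat',ray(*p,3,K,M).round(1))
hsv=cv2.cvtColor(im,cv2.COLOR_BGR2HSV)
dk=((W[...,2]>160)&(W[...,2]<215)&(d>0)); dk[230:]=0; dk[:,:130]=0;dk[:,320:]=0
P=W[dk&(W[...,2]<178)]; c=cv2.minEnclosingCircle(P[:,:2].astype(np.float32)); print('cover',c,np.median(P[:,2]))
Q=W[dk&(W[...,2]>190)]; print('bar',cv2.minAreaRect(Q[:,:2].astype(np.float32)),np.median(Q,0),Q.mean(0))
print('can',W[40,550],W[5,410],W[260,280])
delta(588,-68,300,-77)
"
```

```text
bar [635.55872343 -58.98751626 200.        ] [541.45102794 -82.98927198 200.        ] [588.50487569 -70.98839412 200.        ] 97.12024829396047 14.308006170065358
key [432.7 -35.4  78. ] [433.9 -36.4  82.2]
key [447.2 -98.4  78. ] [448.2 -98.7  81.5]
key [ 458.8 -162.1   78. ] [ 460.2 -161.8   83.8]
mat [ 580.5 -297.9    3. ]
mat [ 601.7 -513.5    3. ]
cover ((588.266845703125, -69.40644836425781), 93.78038787841797) 171.55216067576976
bar ((587.9923706054688, -69.82164001464844), (99.35572052001953, 20.3874454498291), 14.953301429748535) [590.80635772 -70.16569289 199.63637001] [589.92349268 -70.22321149 199.2744061 ]
can [ 707.22071152 -384.96327392  189.49696709] [ 746.22215551 -267.70613354   85.65741812] [ 347.4392647  -191.28148172   40.37248755]
t=2.15 ee [ 494.8 -153.4  366.4] [-180.   -0.  -77.] j6 58.5 F [ 0.4 -0.3  0.4] w 91.3 -> xyz [-0.0621, -0.11, 0.0664] roll 0.0
```

```bash

python3 -m pendant '[{"xyz":[-0.03,-0.055,0],"roll":-1.5,"jaw":0},{"xyz":[-0.0605,-0.11,0.03],"roll":-1.5,"jaw":0},{"xyz":[-0.0605,-0.11,0.08],"roll":-1.5,"jaw":0.3},{"xyz":[-0.0605,-0.11,0.12],"roll":-1.5,"jaw":0.4},{"xyz":[-0.0605,-0.11,0.15],"roll":-1.5,"jaw":0.4},{"xyz":[-0.0605,-0.11,0.17],"roll":-1.5,"jaw":0.4},{"xyz":[-0.0605,-0.11,0.17],"roll":-1.5,"jaw":0.4},{"xyz":[-0.0605,-0.11,0.17],"roll":-1.5,"jaw":0.4}]'
python3 -c "
from h import *
delta(588.3,-69.7,175,-75.5)
im,d,K,M=grab('wrist','w2.png')"
```

```text
time_s: 3.15
ee_pos: [589.0, -69.7, 197.4]
ee_rot: [-179.9, -0.0, -75.5]
force: [-0.2, -0.2, -0.4]
gripper_width: 54.7
t=3.15 ee [589.  -69.7 197.4] [-179.9   -0.   -75.5] j6 67.6 F [-0.2 -0.2 -0.4] w 54.7 -> xyz [-0.0002, 0.0007, 0.0224] roll 0.0
```

View pics/w2.png

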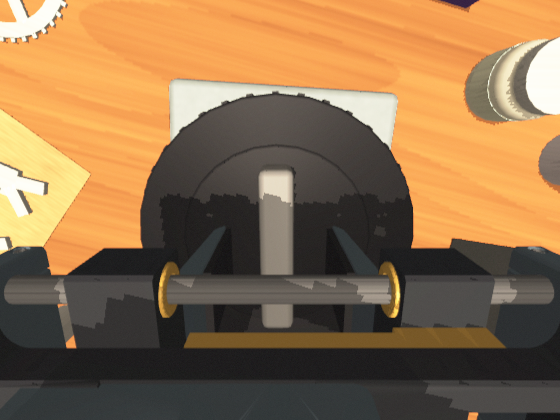

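The bar lies straight and centred between the fingers at column 276. Next: descend 22 mm, grip and turn.

```bash

python3 -m pendant '[{"xyz":[0,0.001,0.012],"roll":0,"jaw":0.4},{"xyz":[0,0.001,0.022],"roll":0,"jaw":0.4},{"xyz":[0,0.001,0.022],"roll":0,"jaw":0.9},{"xyz":[0,0.001,0.022],"roll":0,"jaw":0.9},{"xyz":[0,0.001,0.022],"roll":0,"jaw":0.9},{"xyz":[0,0.001,0.022],"roll":0,"jaw":0.9},{"xyz":[0,0.001,0.022],"roll":0,"jaw":0.9},{"xyz":[0,0.001,0.022],"roll":0,"jaw":0.9}]' 45
python3 -m pendant '[{"xyz":[0,0,-0.0004],"roll":-5,"jaw":0.9},{"xyz":[0,0,-0.0008],"roll":-10,"jaw":0.9},{"xyz":[0,0,-0.0017],"roll":-20,"jaw":0.9},{"xyz":[0,0,-0.0025],"roll":-30,"jaw":0.9},{"xyz":[0,0,-0.0033],"roll":-40,"jaw":0.9},{"xyz":[0,0,-0.0042],"roll":-50,"jaw":0.9},{"xyz":[0,0,-0.005],"roll":-60,"jaw":0.9},{"xyz":[0,0,-0.005],"roll":-60,"jaw":0.9}]'
python3 -c "
from h import *
print(env.state()['torque'])
delta(588.3,-69.7,175,-75.5)
im,d,K,M=grab('top','t2.png');cv2.imwrite('pics/t2.png',cv2.resize(im[120:255,160:480],None,fx=2.4,fy=2.4))"
```

```text
time_s: 4.2
ee_pos: [587.4, -69.4, 174.7]
ee_rot: [-180.0, 0.0, -75.5]
force: [-0.9, 2.2, 2.6]
gripper_width: 20.1
time_s: 5.2
ee_pos: [587.2, -70.3, 179.0]
ee_rot: [179.9, 0.0, -15.6]
force: [0.1, 0.4, -1.9]
gripper_width: 19.8
[ 0.04632408 -0.05840537  0.04108094]
t=5.20 ee [587.2 -70.3 179. ] [179.9   0.  -15.6] j6 7.7 F [ 0.1  0.4 -1.9] w 19.8 -> xyz [0.0009, -0.0009, 0.004] roll 59.9
```

Forces stay low and the bar is held at 20 mm. I'll continue to about 200°, then regrip.

```bash

python3 -m pendant '[{"xyz":[0,0,-0.0008],"roll":-10,"jaw":0.9},{"xyz":[0,0,-0.0017],"roll":-20,"jaw":0.9},{"xyz":[0,0,-0.0025],"roll":-30,"jaw":0.9},{"xyz":[0,0,-0.0033],"roll":-40,"jaw":0.9},{"xyz":[0,0,-0.0042],"roll":-50,"jaw":0.9},{"xyz":[0,0,-0.005],"roll":-60,"jaw":0.9},{"xyz":[0,0,-0.0058],"roll":-70,"jaw":0.9},{"xyz":[0,0,-0.0067],"roll":-80,"jaw":0.9}]'
python3 -m pendant '[{"xyz":[0,0,-0.0008],"roll":-10,"jaw":0.9},{"xyz":[0,0,-0.0017],"roll":-20,"jaw":0.9},{"xyz":[0,0,-0.0025],"roll":-30,"jaw":0.9},{"xyz":[0,0,-0.0033],"roll":-40,"jaw":0.9},{"xyz":[0,0,-0.0042],"roll":-50,"jaw":0.9},{"xyz":[0,0,-0.005],"roll":-60,"jaw":0.9},{"xyz":[0,0,-0.005],"roll":-60,"jaw":0.9},{"xyz":[0,0,-0.005],"roll":-60,"jaw":0.9}]'
python3 -m pendant '[{"xyz":[0,0,0],"roll":0,"jaw":0.5},{"xyz":[0,0,0],"roll":0,"jaw":0.5},{"xyz":[0,0,-0.03],"roll":0,"jaw":0.5},{"xyz":[0,0,-0.04],"roll":10,"jaw":0.5},{"xyz":[0,0,-0.04],"roll":20,"jaw":0.5},{"xyz":[0,0,-0.04],"roll":30,"jaw":0.5},{"xyz":[0,0,-0.04],"roll":40,"jaw":0.5},{"xyz":[0,0,-0.04],"roll":50,"jaw":0.5}]'
python3 -m pendant '[{"xyz":[0,0,0],"roll":10,"jaw":0.5},{"xyz":[0,0,0],"roll":20,"jaw":0.5},{"xyz":[0,0,0],"roll":30,"jaw":0.5},{"xyz":[0,0,0],"roll":40,"jaw":0.5},{"xyz":[0,0,0],"roll":50,"jaw":0.5},{"xyz":[0,0,0],"roll":60,"jaw":0.5},{"xyz":[0,0,0],"roll":70,"jaw":0.5},{"xyz":[0,0,0],"roll":80,"jaw":0.5}]'
python3 -m pendant '[{"xyz":[0,0,0],"roll":10,"jaw":0.5},{"xyz":[0,0,0],"roll":20,"jaw":0.5},{"xyz":[0,0,0],"roll":30,"jaw":0.5},{"xyz":[0,0,0],"roll":40,"jaw":0.5},{"xyz":[0,0,0],"roll":50,"jaw":0.5},{"xyz":[0,0,0.005],"roll":50,"jaw":0.5},{"xyz":[0,0,0.01],"roll":50,"jaw":0.5},{"xyz":[0,0,0.01],"roll":50,"jaw":0.5}]'
python3 -c "
from h import *
delta(588,-69.7,190,-55.5)
im,d,K,M=grab('wrist','w3.png')"
```

```text
time_s: 6.25
ee_pos: [588.6, -69.9, 186.0]
ee_rot: [179.9, -0.1, 64.7]
force: [2.4, 0.5, -3.0]
gripper_width: 19.5
time_s: 7.25
ee_pos: [588.2, -68.4, 191.1]
ee_rot: [179.8, -0.1, 124.3]
force: [1.0, 4.4, -2.9]
gripper_width: 19.7
time_s: 8.25
ee_pos: [587.1, -70.4, 231.2]
ee_rot: [-180.0, 0.1, 74.1]
force: [-0.4, -0.2, 0.1]
gripper_width: 45.9
time_s: 9.25
ee_pos: [587.1, -70.5, 231.2]
ee_rot: [179.9, 0.0, -5.9]
force: [-0.2, -0.4, 0.3]
gripper_width: 45.7
time_s: 10.25
ee_pos: [586.9, -69.9, 220.4]
ee_rot: [179.9, 0.0, -55.4]
force: [0.3, -0.9, -0.7]
gripper_width: 45.6
t=10.25 ee [586.9 -69.9 220.4] [179.9   0.  -55.4] j6 47.5 F [ 0.3 -0.9 -0.7] w 45.6 -> xyz [0.0005, -0.0011, 0.0304] roll 0.1
```

View pics/w3.png

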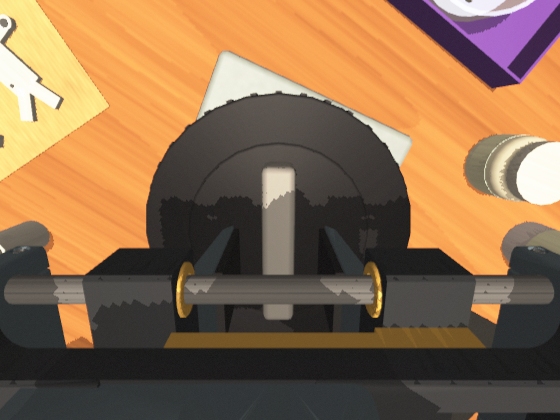

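The bar is aligned between the jaws again, so the cover did turn 200° with the gripper. Next: regrip and turn 125° more, to 325° = 5.67 rad.

```bash

python3 -m pendant '[{"xyz":[0.0005,-0.001,0.015],"roll":0,"jaw":0.5},{"xyz":[0.0005,-0.001,0.029],"roll":0,"jaw":0.5},{"xyz":[0.0005,-0.001,0.029],"roll":0,"jaw":0.9},{"xyz":[0.0005,-0.001,0.029],"roll":0,"jaw":0.9},{"xyz":[0.0005,-0.001,0.029],"roll":0,"jaw":0.9},{"xyz":[0.0005,-0.001,0.029],"roll":0,"jaw":0.9},{"xyz":[0.0005,-0.001,0.029],"roll":0,"jaw":0.9},{"xyz":[0.0005,-0.001,0.029],"roll":0,"jaw":0.9}]' 45
python3 -m pendant '[{"xyz":[0,0,-0.0008],"roll":-10,"jaw":0.9},{"xyz":[0,0,-0.0017],"roll":-20,"jaw":0.9},{"xyz":[0,0,-0.0025],"roll":-30,"jaw":0.9},{"xyz":[0,0,-0.0033],"roll":-40,"jaw":0.9},{"xyz":[0,0,-0.0042],"roll":-50,"jaw":0.9},{"xyz":[0,0,-0.005],"roll":-60,"jaw":0.9},{"xyz":[0,0,-0.0058],"roll":-70,"jaw":0.9},{"xyz":[0,0,-0.0058],"roll":-70,"jaw":0.9}]'
python3 -m pendant '[{"xyz":[0,0,-0.0008],"roll":-10,"jaw":0.9},{"xyz":[0,0,-0.0017],"roll":-20,"jaw":0.9},{"xyz":[0,0,-0.0025],"roll":-30,"jaw":0.9},{"xyz":[0,0,-0.0033],"roll":-40,"jaw":0.9},{"xyz":[0,0,-0.0042],"roll":-50,"jaw":0.9},{"xyz":[0,0,-0.0046],"roll":-55,"jaw":0.9},{"xyz":[0,0,-0.0046],"roll":-55,"jaw":0.9},{"xyz":[0,0,-0.0046],"roll":-55,"jaw":0.9}]'
python3 -m pendant '[{"xyz":[0,0,-0.001],"roll":0,"jaw":0.9},{"xyz":[0,0,-0.002],"roll":0,"jaw":0.9},{"xyz":[0,0,-0.003],"roll":0,"jaw":0.9},{"xyz":[0,0,-0.004],"roll":0,"jaw":0.9},{"xyz":[0,0,-0.005],"roll":0,"jaw":0.9},{"xyz":[0,0,-0.006],"roll":0,"jaw":0.9},{"xyz":[0,0,-0.006],"roll":0,"jaw":0.9},{"xyz":[0,0,-0.006],"roll":0,"jaw":0.9}]'
```

```text
time_s: 11.3
ee_pos: [588.6, -69.2, 192.4]
ee_rot: [-179.9, 0.0, -55.5]
force: [-0.9, 3.7, 0.5]
gripper_width: 20.0
time_s: 12.3
ee_pos: [589.0, -69.3, 198.3]
ee_rot: [-180.0, -0.1, 14.5]
force: [0.2, 3.9, 1.5]
gripper_width: 20.0
time_s: 13.3
ee_pos: [588.2, -69.9, 202.7]
ee_rot: [-180.0, 0.0, 69.4]
force: [-0.6, 1.7, 2.2]
gripper_width: 19.5
time_s: 14.3
ee_pos: [588.6, -69.9, 208.8]
ee_rot: [180.0, 0.0, 69.5]
force: [-0.9, 0.5, -1.0]
gripper_width: 19.9
```

```bash

python3 -m pendant '[{"xyz":[0,0,-0.01],"roll":0,"jaw":0.9},{"xyz":[0,0,-0.02],"roll":0,"jaw":0.9},{"xyz":[0,0,-0.035],"roll":0,"jaw":0.9},{"xyz":[0,0,-0.05],"roll":0,"jaw":0.9},{"xyz":[0,0,-0.065],"roll":0,"jaw":0.9},{"xyz":[0,0,-0.08],"roll":0,"jaw":0.9},{"xyz":[0,0,-0.085],"roll":0,"jaw":0.9},{"xyz":[0,0,-0.085],"roll":0,"jaw":0.9}]'
python3 -c "
from h import *
delta(483.5,-415,294,69.5)
im,d,K,M=grab('scene','s2.png')"
```

```text
time_s: 15.3
ee_pos: [588.5, -69.7, 293.7]
ee_rot: [180.0, 0.0, 69.5]
force: [-0.6, -0.2, -2.1]
gripper_width: 19.5
t=15.30 ee [588.5 -69.7 293.7] [180.    0.   69.5] j6 -77.4 F [-0.6 -0.2 -2.1] w 19.5 -> xyz [-0.3602, 0.0224, -0.0003] roll 0.0
```

View pics/s2.png

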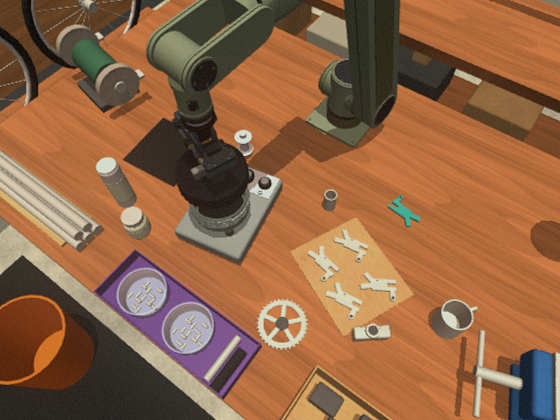

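The cover is off and hanging in the gripper, with the bowl visible under it. Next: carry it to the mat and lower it.

```bash

python3 -m pendant '[{"xyz":[-0.03,0.002,0],"roll":0,"jaw":0.9},{"xyz":[-0.08,0.005,0],"roll":0,"jaw":0.9},{"xyz":[-0.135,0.008,0],"roll":0,"jaw":0.9},{"xyz":[-0.195,0.012,0],"roll":0,"jaw":0.9},{"xyz":[-0.25,0.016,0],"roll":0,"jaw":0.9},{"xyz":[-0.31,0.02,0],"roll":0,"jaw":0.9},{"xyz":[-0.345,0.022,0],"roll":0,"jaw":0.9},{"xyz":[-0.36,0.0225,0],"roll":0,"jaw":0.9}]'
python3 -m pendant '[{"xyz":[0,0,0.02],"roll":0,"jaw":0.9},{"xyz":[0,0,0.055],"roll":0,"jaw":0.9},{"xyz":[0,0,0.095],"roll":0,"jaw":0.9},{"xyz":[0,0,0.135],"roll":0,"jaw":0.9},{"xyz":[0,0,0.17],"roll":0,"jaw":0.9},{"xyz":[0,0,0.195],"roll":0,"jaw":0.9},{"xyz":[0,0,0.21],"roll":0,"jaw":0.9},{"xyz":[0,0,0.215],"roll":0,"jaw":0.9}]'
python3 -c "
from h import *
delta(483.5,-415,53,69.5)"
```

```text
time_s: 16.35
ee_pos: [482.6, -416.4, 292.3]
ee_rot: [-179.9, -0.0, 69.4]
force: [0.6, 0.4, -2.3]
gripper_width: 19.5
time_s: 17.35
ee_pos: [483.7, -414.2, 77.8]
ee_rot: [-179.9, -0.0, 69.6]
force: [-0.2, 0.4, -2.9]
gripper_width: 19.6
t=17.35 ee [ 483.7 -414.2   77.8] [-179.9   -0.    69.6] j6 -111.2 F [-0.2  0.4 -2.9] w 19.6 -> xyz [-0.0009, 0.0001, 0.0248] roll 0.1
```

```bash

python3 -m pendant '[{"xyz":[0,0,0.007],"roll":0,"jaw":0.9},{"xyz":[0,0,0.013],"roll":0,"jaw":0.9},{"xyz":[0,0,0.018],"roll":0,"jaw":0.9},{"xyz":[0,0,0.021],"roll":0,"jaw":0.9},{"xyz":[0,0,0.023],"roll":0,"jaw":0.9},{"xyz":[0,0,0.025],"roll":0,"jaw":0.9},{"xyz":[0,0,0.026],"roll":0,"jaw":0.9},{"xyz":[0,0,0.026],"roll":0,"jaw":0.9}]'
```

```text
time_s: 18.35
ee_pos: [483.7, -414.9, 52.8]
ee_rot: [180.0, 0.0, 69.5]
force: [-0.7, 0.2, -1.5]
gripper_width: 19.5
```

```bash

python3 -m pendant '[{"xyz":[0,0,0.001],"roll":0,"jaw":0.9},{"xyz":[0,0,0.001],"roll":0,"jaw":0.6},{"xyz":[0,0,0.001],"roll":0,"jaw":0.5},{"xyz":[0,0,0.001],"roll":0,"jaw":0.5},{"xyz":[0,0,-0.01],"roll":0,"jaw":0.5},{"xyz":[0,0,-0.04],"roll":0,"jaw":0.5},{"xyz":[0,0,-0.1],"roll":0,"jaw":0.5},{"xyz":[0,0,-0.16],"roll":0,"jaw":0.5}]'
python3 -m pendant '[{"xyz":[0.03,-0.01,-0.05],"roll":9,"jaw":0.45},{"xyz":[0.08,-0.03,-0.11],"roll":18,"jaw":0.45},{"xyz":[0.13,-0.05,-0.14],"roll":27,"jaw":0.45},{"xyz":[0.18,-0.07,-0.14],"roll":36,"jaw":0.45},{"xyz":[0.23,-0.09,-0.14],"roll":45,"jaw":0.45},{"xyz":[0.28,-0.105,-0.14],"roll":54,"jaw":0.45},{"xyz":[0.337,-0.126,-0.14],"roll":63,"jaw":0.45},{"xyz":[0.337,-0.126,-0.14],"roll":69.5,"jaw":0.45}]'
python3 -m pendant '[{"xyz":[0,-0.05,0],"roll":0,"jaw":0.45},{"xyz":[0,-0.1,0],"roll":0,"jaw":0.45},{"xyz":[0,-0.15,0],"roll":0,"jaw":0.45},{"xyz":[0,-0.2,0],"roll":0,"jaw":0.45},{"xyz":[0,-0.25,0],"roll":0,"jaw":0.45},{"xyz":[0,-0.3,0],"roll":0,"jaw":0.45},{"xyz":[0.016,-0.355,0],"roll":0,"jaw":0.45},{"xyz":[0.016,-0.355,0],"roll":0,"jaw":0.45}]'
python3 -c "
from h import *
delta(500,300,300,0)
im,d,K,M=grab('wrist','w4.png'); np.savez('w4',im=im,d=d,K=K,M=M)"
```

```text
time_s: 19.35
ee_pos: [483.5, -414.8, 214.8]
ee_rot: [180.0, 0.0, 69.5]
force: [1.2, -0.8, 0.3]
gripper_width: 45.8
time_s: 20.35
ee_pos: [483.1, -51.4, 353.7]
ee_rot: [-180.0, -0.1, 0.1]
force: [0.1, -0.5, 0.2]
gripper_width: 50.3
time_s: 21.35
ee_pos: [499.4, 303.1, 351.7]
ee_rot: [-180.0, 0.0, 0.3]
force: [-0.3, -1.1, -0.5]
gripper_width: 50.3
t=21.35 ee [499.4 303.1 351.7] [-180.     0.     0.3] j6 29.8 F [-0.3 -1.1 -0.5] w 50.3 -> xyz [0.0007, 0.0031, 0.0517] roll 0.3
```

View pics/w4.png

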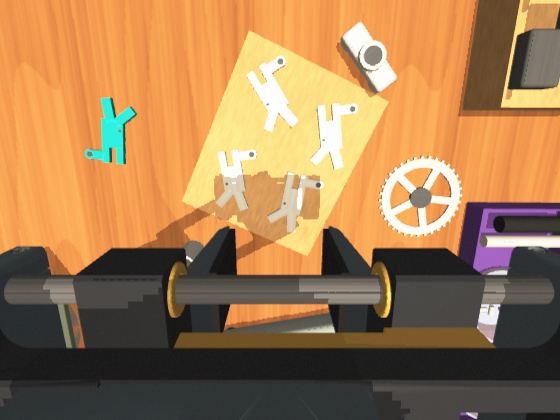

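All four dropouts are in view at (272,95), (330,135), (232,180) and (292,200), with slot jaws and hanger up and to the right. The turquoise one is at (113,130). I'll fit the body poses in a rectified view.

```bash
cat > fit.py <<'E'
from h import *
def fit(f,x0,y0,w,h,s=2.2,zt=9,out='rect.png',satmax=75):
    z=np.load(f);im,K,M=z['im'],z['K'],z['M']
    # rectified view at height zt: image up=+y, right=+x
    H,Wd=int(h*s),int(w*s); u,v=np.meshgrid(np.arange(Wd),np.arange(H))
    P=np.stack([x0+u/s,y0+h-v/s,np.full(u.shape,float(zt))],-1)
    C=(P-M[:3,3])@M[:3,:3]
    mu=(C[...,0]/-C[...,2]*K[0,0]+K[0,2]).astype(np.float32); mv=(-C[...,1]/-C[...,2]*K[1,1]+K[1,2]).astype(np.float32)
    r=cv2.remap(im,mu,mv,cv2.INTER_CUBIC); hsv=cv2.cvtColor(r,cv2.COLOR_BGR2HSV)
    m=((hsv[...,1]<satmax)&(hsv[...,2]>70)).astype(np.uint8)
    n,l,st,c=cv2.connectedComponentsWithStats(m); res=[]
    gx,gy=np.meshgrid(np.arange(-30,31,2.),np.arange(-32,33,2.))
    body=(abs(gx)<=21)&(abs(gy)<=16); side=(abs(gx)<=12)&(abs(gy)>=19)&(abs(gy)<=28)
    for i in range(1,n):
        a=st[i,4]/s/s
        if not 1500<a<4500: continue
        mm=(l==i).astype(np.float32); vv,uu=np.nonzero(mm); pts=np.c_[uu,-vv].astype(float)
        ev,E=np.linalg.eigh(np.cov(pts.T)); 
        if ev[1]/ev[0]<1.5: continue
        a0=np.arctan2(*E[::-1,1]); cu,cv=pts.mean(0); best=(-9,)
        if np.sin(a0)<0: a0+=np.pi
        for da in np.radians(np.arange(-24,25,3)):
            ca,sa=np.cos(a0+da),np.sin(a0+da)
            for du in range(-22,23,2):
                for dv in range(-22,23,2):
                    U=np.rint(cu+du+s*(gx*ca-gy*sa)).astype(int); V=np.rint(-(cv+dv+s*(gx*sa+gy*ca))).astype(int)
                    q=mm[V.clip(0,H-1),U.clip(0,Wd-1)]; sc=q[body].mean()-q[side].mean()
                    if sc>best[0]: best=(sc,cu+du,cv+dv,a0+da)
        sc,bu,bv,ba=best; X,Y=x0+bu/s,y0+h+bv/s; res.append((X,Y,np.degrees(ba)))
        print('area %.0f score %.2f centre %.1f %.1f yaw %.1f'%(a,sc,X,Y,np.degrees(ba)))
        for dx,dy,col in((22,17,(0,0,255)),):
            box=cv2.boxPoints(((bu,-bv),(2*dx*s,2*dy*s),-np.degrees(ba))); cv2.polylines(r,[box.astype(int)],True,col,1)
        cv2.line(r,(int(bu),int(-bv)),(int(bu+30*s*np.cos(ba)),int(-bv-30*s*np.sin(ba))),(0,255,0),1)
    cv2.imwrite('pics/'+out,r); return res
E
python3 -c "
from fit import *
fit('w4.npz',390,210,270,270,out='r4.png')"
```

```text
area 2002 score 0.72 centre 644.8 457.9 yaw 127.7
area 3558 score 1.00 centre 488.0 416.3 yaw 117.4
area 3568 score 1.00 centre 581.4 358.7 yaw 92.9
area 3429 score 1.00 centre 423.6 287.0 yaw 97.2
area 3100 score 1.00 centre 521.2 249.3 yaw 79.7
```

View pics/r4.png

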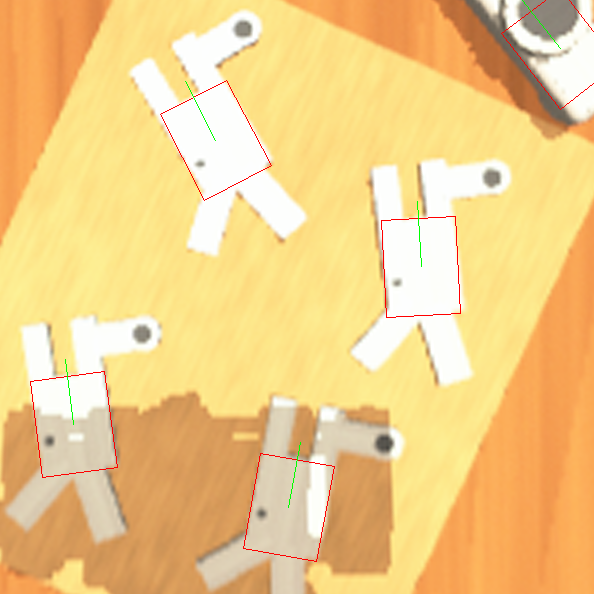

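The fit boxes sit on all four bodies; the fifth, at 644/458, is the fork crown and is left alone. Going for the one at (423.6, 287), tool yaw 7.2.

```bash

python3 -m pendant '[{"xyz":[-0.03,0.006,0.02],"roll":-3,"jaw":0.45},{"xyz":[-0.076,0.0157,0.06],"roll":-7,"jaw":0.45},{"xyz":[-0.076,0.0157,0.12],"roll":-7,"jaw":0.45},{"xyz":[-0.076,0.0157,0.18],"roll":-7,"jaw":0.45},{"xyz":[-0.076,0.0157,0.24],"roll":-7,"jaw":0.45},{"xyz":[-0.076,0.0157,0.29],"roll":-7,"jaw":0.45},{"xyz":[-0.076,0.0157,0.31],"roll":-7,"jaw":0.45},{"xyz":[-0.076,0.0157,0.31],"roll":-7,"jaw":0.45}]' 40
python3 -c "
from h import *
delta(423.6,287,3,7.2)
im,d,K,M=grab('wrist','w5.png')"
```

```text
time_s: 22.4
ee_pos: [422.5, 282.5, 41.9]
ee_rot: [179.9, 0.1, 7.0]
force: [-0.8, -0.1, -0.0]
gripper_width: 50.2
t=22.40 ee [422.5 282.5  41.9] [1.799e+02 1.000e-01 7.000e+00] j6 25.5 F [-0.8 -0.1 -0. ] w 50.2 -> xyz [0.0017, -0.0044, 0.0389] roll -0.2
```

View pics/w5.png

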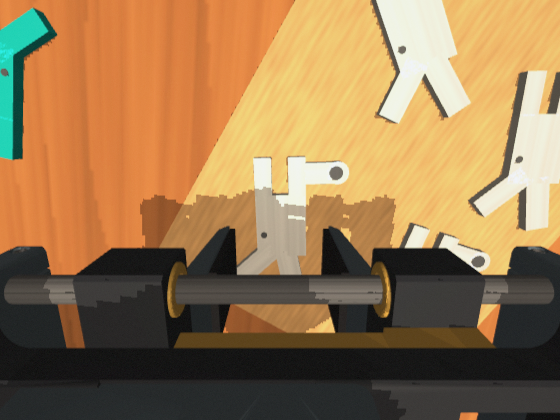

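The dropout is square between the jaws. Next: descend, grip and lift.

```bash

python3 -m pendant '[{"xyz":[0.001,-0.004,0.02],"roll":0,"jaw":0.45},{"xyz":[0.001,-0.004,0.033],"roll":0,"jaw":0.45},{"xyz":[0.001,-0.004,0.038],"roll":0,"jaw":0.45},{"xyz":[0.001,-0.004,0.038],"roll":0,"jaw":0.75},{"xyz":[0.001,-0.004,0.038],"roll":0,"jaw":0.75},{"xyz":[0.001,-0.004,0.038],"roll":0,"jaw":0.75},{"xyz":[0.001,-0.004,0.038],"roll":0,"jaw":0.75},{"xyz":[0.001,-0.004,0.038],"roll":0,"jaw":0.75}]' 40
python3 -m pendant '[{"xyz":[0,0,-0.02],"roll":0,"jaw":0.75},{"xyz":[0,0,-0.05],"roll":0,"jaw":0.75},{"xyz":[0,0,-0.09],"roll":0,"jaw":0.75},{"xyz":[0,0,-0.13],"roll":0,"jaw":0.75},{"xyz":[0,0,-0.17],"roll":0,"jaw":0.75},{"xyz":[0,0,-0.2],"roll":0,"jaw":0.75},{"xyz":[0,0,-0.21],"roll":0,"jaw":0.75},{"xyz":[0,0,-0.21],"roll":0,"jaw":0.75}]'
python3 -c "
from h import *
delta(588,-69.7,213,7)"
```

```text
time_s: 23.45
ee_pos: [424.1, 288.4, 5.0]
ee_rot: [-180.0, -0.0, 7.0]
force: [0.1, -0.7, 5.6]
gripper_width: 33.1
time_s: 24.45
ee_pos: [423.6, 288.2, 213.9]
ee_rot: [180.0, 0.0, 7.0]
force: [-0.1, 0.8, -1.2]
gripper_width: 33.1
t=24.45 ee [423.6 288.2 213.9] [180.   0.   7.] j6 25.9 F [-0.1  0.8 -1.2] w 33.1 -> xyz [0.1194, 0.3753, 0.001] roll 0.0
```

```bash

python3 -m pendant '[{"xyz":[0.016,0.05,0],"roll":0,"jaw":0.75},{"xyz":[0.034,0.107,0],"roll":0,"jaw":0.75},{"xyz":[0.053,0.165,0],"roll":0,"jaw":0.75},{"xyz":[0.072,0.225,0],"roll":0,"jaw":0.75},{"xyz":[0.09,0.282,0],"roll":0,"jaw":0.75},{"xyz":[0.108,0.34,0],"roll":0,"jaw":0.75},{"xyz":[0.1194,0.3753,0],"roll":0,"jaw":0.75},{"xyz":[0.1194,0.3753,0],"roll":0,"jaw":0.75}]'
python3 -m pendant '[{"xyz":[0,0,0.02],"roll":0,"jaw":0.75},{"xyz":[0,0,0.045],"roll":0,"jaw":0.75},{"xyz":[0,0,0.065],"roll":0,"jaw":0.75},{"xyz":[0,0,0.078],"roll":0,"jaw":0.75},{"xyz":[0,0,0.084],"roll":0,"jaw":0.75},{"xyz":[0,0,0.084],"roll":0,"jaw":0.75},{"xyz":[0,0,0.084],"roll":0,"jaw":0.5},{"xyz":[0,0,0.084],"roll":0,"jaw":0.45}]'
python3 -c "
from h import *
delta(521.2,249.3,300,-10.3)"
```

```text
time_s: 25.45
ee_pos: [588.1, -72.0, 211.6]
ee_rot: [-180.0, 0.2, 6.8]
force: [-0.1, 0.6, -1.6]
gripper_width: 32.9
time_s: 26.45
ee_pos: [588.8, -69.7, 131.5]
ee_rot: [180.0, -0.1, 7.0]
force: [-1.1, -0.1, 0.4]
gripper_width: 49.1
t=26.45 ee [588.8 -69.7 131.5] [ 1.8e+02 -1.0e-01  7.0e+00] j6 -14.9 F [-1.1 -0.1  0.4] w 49.1 -> xyz [-0.0277, -0.3248, -0.1688] roll 17.3
```

```bash

python3 -m pendant '[{"xyz":[0,0,-0.05],"roll":0,"jaw":0.45},{"xyz":[0,0,-0.1],"roll":0,"jaw":0.45},{"xyz":[0,-0.04,-0.14],"roll":8,"jaw":0.45},{"xyz":[-0.01,-0.1,-0.16],"roll":17,"jaw":0.45},{"xyz":[-0.02,-0.16,-0.17],"roll":17,"jaw":0.45},{"xyz":[-0.03,-0.22,-0.17],"roll":17,"jaw":0.45},{"xyz":[-0.032,-0.28,-0.17],"roll":17,"jaw":0.45},{"xyz":[-0.032,-0.286,-0.17],"roll":17,"jaw":0.45}]'
python3 -m pendant '[{"xyz":[0,0,0],"roll":0,"jaw":0.45},{"xyz":[0,0,0],"roll":0,"jaw":0.45},{"xyz":[0,0,0],"roll":0,"jaw":0.45},{"xyz":[0,0,0],"roll":0,"jaw":0.45},{"xyz":[0,0,0],"roll":0,"jaw":0.45},{"xyz":[0,0,0],"roll":0,"jaw":0.45},{"xyz":[0,0,0],"roll":0,"jaw":0.45},{"xyz":[0,0,0],"roll":0,"jaw":0.45}]'
python3 -c "
from fit import *
im,d,K,M=grab('wrist','w6.png'); np.savez('w6',im=im,d=d,K=K,M=M)
r=fit('w6.npz',430,210,230,270,out='r6.png')
X,Y,a=min(r,key=lambda q:np.hypot(q[0]-521,q[1]-249)); delta(X,Y,3,a-90)
"
```

```text
time_s: 27.45
ee_pos: [520.5, 213.7, 301.1]
ee_rot: [-179.9, -0.0, -9.7]
force: [0.0, -0.2, 0.0]
gripper_width: 50.4
time_s: 28.45
ee_pos: [521.4, 210.4, 300.5]
ee_rot: [180.0, -0.0, -10.0]
force: [-0.8, -0.2, 0.0]
gripper_width: 50.2
area 3538 score 1.00 centre 580.6 357.5 yaw 95.8
area 3281 score 1.00 centre 520.5 249.0 yaw 76.6
t=28.50 ee [521.4 210.4 300.5] [180.  -0. -10.] j6 30.8 F [-0.1  1.  -0.3] w 50.1 -> xyz [-0.0076, -0.0379, 0.2975] roll 3.4
```

View pics/r6.png

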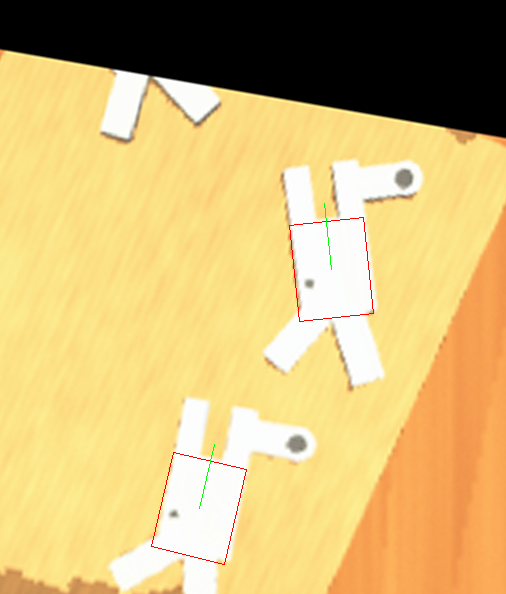

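```bash

python3 -m pendant '[{"xyz":[-0.0075,-0.038,0.03],"roll":2,"jaw":0.45},{"xyz":[-0.0075,-0.038,0.09],"roll":2,"jaw":0.45},{"xyz":[-0.0075,-0.038,0.15],"roll":2,"jaw":0.45},{"xyz":[-0.0075,-0.038,0.2],"roll":2,"jaw":0.45},{"xyz":[-0.0075,-0.038,0.24],"roll":2,"jaw":0.45},{"xyz":[-0.0075,-0.038,0.265],"roll":2,"jaw":0.45},{"xyz":[-0.0075,-0.038,0.275],"roll":2,"jaw":0.45},{"xyz":[-0.0075,-0.038,0.275],"roll":2,"jaw":0.45}]'
python3 -m pendant '[{"xyz":[0,0,0.01],"roll":0,"jaw":0.45},{"xyz":[0,0,0.018],"roll":0,"jaw":0.45},{"xyz":[0,0,0.022],"roll":0,"jaw":0.45},{"xyz":[0,0,0.022],"roll":0,"jaw":0.75},{"xyz":[0,0,0.022],"roll":0,"jaw":0.75},{"xyz":[0,0,0.022],"roll":0,"jaw":0.75},{"xyz":[0,0,0.022],"roll":0,"jaw":0.75},{"xyz":[0,0,0.022],"roll":0,"jaw":0.75}]'
python3 -m pendant '[{"xyz":[0,0,-0.02],"roll":0,"jaw":0.75},{"xyz":[0,0,-0.05],"roll":0,"jaw":0.75},{"xyz":[0,0,-0.09],"roll":0,"jaw":0.75},{"xyz":[0,0,-0.13],"roll":0,"jaw":0.75},{"xyz":[0,0,-0.17],"roll":0,"jaw":0.75},{"xyz":[0,0,-0.2],"roll":0,"jaw":0.75},{"xyz":[0,0,-0.215],"roll":0,"jaw":0.75},{"xyz":[0,0,-0.215],"roll":0,"jaw":0.75}]'
python3 -c "
from h import *
delta(588,-69.7,218,7)"
```

```text
time_s: 29.5
ee_pos: [520.8, 249.1, 25.4]
ee_rot: [180.0, 0.0, -12.0]
force: [0.1, 0.3, -0.4]
gripper_width: 50.4
time_s: 30.5
ee_pos: [520.8, 249.1, 3.6]
ee_rot: [-180.0, -0.0, -12.0]
force: [0.3, -1.0, -0.4]
gripper_width: 33.3
time_s: 31.5
ee_pos: [520.8, 249.1, 218.8]
ee_rot: [-180.0, -0.0, -12.0]
force: [0.2, -0.6, -1.6]
gripper_width: 33.4
t=31.50 ee [520.8 249.1 218.8] [-180.   -0.  -12.] j6 36.4 F [ 0.2 -0.6 -1.6] w 33.4 -> xyz [0.1319, 0.2979, 0.0008] roll -19.0
```

```bash

python3 -m pendant '[{"xyz":[0.02,0.045,0],"roll":-5,"jaw":0.75},{"xyz":[0.04,0.09,0],"roll":-10,"jaw":0.75},{"xyz":[0.06,0.135,0],"roll":-15,"jaw":0.75},{"xyz":[0.083,0.187,0],"roll":-19,"jaw":0.75},{"xyz":[0.105,0.237,0],"roll":-19,"jaw":0.75},{"xyz":[0.122,0.275,0],"roll":-19,"jaw":0.75},{"xyz":[0.132,0.298,0],"roll":-19,"jaw":0.75},{"xyz":[0.132,0.298,0],"roll":-19,"jaw":0.75}]'
python3 -m pendant '[{"xyz":[0,0,0.02],"roll":0,"jaw":0.75},{"xyz":[0,0,0.045],"roll":0,"jaw":0.75},{"xyz":[0,0,0.063],"roll":0,"jaw":0.75},{"xyz":[0,0,0.073],"roll":0,"jaw":0.75},{"xyz":[0,0,0.077],"roll":0,"jaw":0.75},{"xyz":[0,0,0.077],"roll":0,"jaw":0.75},{"xyz":[0,0,0.077],"roll":0,"jaw":0.5},{"xyz":[0,0,0.077],"roll":0,"jaw":0.45}]'
python3 -m pendant '[{"xyz":[0,0,-0.05],"roll":0,"jaw":0.45},{"xyz":[0,0,-0.1],"roll":0,"jaw":0.45},{"xyz":[0,-0.04,-0.14],"roll":4,"jaw":0.45},{"xyz":[-0.01,-0.1,-0.16],"roll":4,"jaw":0.45},{"xyz":[0,-0.16,-0.16],"roll":4,"jaw":0.45},{"xyz":[0.01,-0.22,-0.16],"roll":4,"jaw":0.45},{"xyz":[0.03,-0.28,-0.16],"roll":4,"jaw":0.45},{"xyz":[0.03,-0.34,-0.16],"roll":4,"jaw":0.45}]'
python3 -m pendant '[{"xyz":[0,-0.04,0],"roll":0,"jaw":0.45},{"xyz":[0,-0.04,0],"roll":0,"jaw":0.45},{"xyz":[0,-0.04,0],"roll":0,"jaw":0.45},{"xyz":[0,-0.04,0],"roll":0,"jaw":0.45},{"xyz":[0,-0.04,0],"roll":0,"jaw":0.45},{"xyz":[0,-0.04,0],"roll":0,"jaw":0.45},{"xyz":[0,-0.04,0],"roll":0,"jaw":0.45},{"xyz":[0,-0.04,0],"roll":0,"jaw":0.45}]'
python3 -c "
from fit import *
im,d,K,M=grab('wrist','w7.png'); np.savez('w7',im=im,d=d,K=K,M=M)
r=fit('w7.npz',400,280,260,240,out='r7.png')
X,Y,a=min(r,key=lambda q:np.hypot(q[0]-581,q[1]-358)); delta(X,Y,3.5,a-90)
"
```

```text
time_s: 32.5
ee_pos: [587.2, -71.4, 216.2]
ee_rot: [-180.0, 0.2, 6.9]
force: [-0.1, 0.3, -1.0]
gripper_width: 33.6
time_s: 33.5
ee_pos: [588.5, -69.9, 142.4]
ee_rot: [180.0, -0.1, 7.0]
force: [0.6, 1.0, -0.2]
gripper_width: 49.0
time_s: 34.5
ee_pos: [576.8, 273.3, 301.6]
ee_rot: [-180.0, -0.1, 3.0]
force: [0.3, 0.6, 0.3]
gripper_width: 50.1
time_s: 35.5
ee_pos: [574.0, 311.1, 301.5]
ee_rot: [180.0, 0.0, 3.0]
force: [0.6, -0.5, -0.1]
gripper_width: 50.4
area 3403 score 1.00 centre 487.4 471.1 yaw 120.9
area 3603 score 0.94 centre 619.9 484.4 yaw 134.2
area 3509 score 1.00 centre 581.6 358.1 yaw 95.1
t=35.55 ee [574.  311.2 301.5] [180.   0.   3.] j6 24.4 F [ 0.5 -0.1 -0.7] w 49.9 -> xyz [0.01, -0.0464, 0.2979] roll -2.1
```

D2 is unchanged. D1 seems to have been knocked to about (487, 471). Taking D2 now.

```bash

python3 -m pendant '[{"xyz":[0.01,-0.0465,0.03],"roll":-1.5,"jaw":0.45},{"xyz":[0.01,-0.0465,0.09],"roll":-1.5,"jaw":0.45},{"xyz":[0.01,-0.0465,0.15],"roll":-1.5,"jaw":0.45},{"xyz":[0.01,-0.0465,0.2],"roll":-1.5,"jaw":0.45},{"xyz":[0.01,-0.0465,0.24],"roll":-1.5,"jaw":0.45},{"xyz":[0.01,-0.0465,0.265],"roll":-1.5,"jaw":0.45},{"xyz":[0.01,-0.0465,0.275],"roll":-1.5,"jaw":0.45},{"xyz":[0.01,-0.0465,0.275],"roll":-1.5,"jaw":0.45}]'
python3 -m pendant '[{"xyz":[0,0,0.01],"roll":0,"jaw":0.45},{"xyz":[0,0,0.018],"roll":0,"jaw":0.45},{"xyz":[0,0,0.0225],"roll":0,"jaw":0.45},{"xyz":[0,0,0.0225],"roll":0,"jaw":0.75},{"xyz":[0,0,0.0225],"roll":0,"jaw":0.75},{"xyz":[0,0,0.0225],"roll":0,"jaw":0.75},{"xyz":[0,0,0.0225],"roll":0,"jaw":0.75},{"xyz":[0,0,0.0225],"roll":0,"jaw":0.75}]'
python3 -m pendant '[{"xyz":[0,0,-0.02],"roll":0,"jaw":0.75},{"xyz":[0,0,-0.05],"roll":0,"jaw":0.75},{"xyz":[0,0,-0.09],"roll":0,"jaw":0.75},{"xyz":[0,0,-0.13],"roll":0,"jaw":0.75},{"xyz":[0,0,-0.17],"roll":0,"jaw":0.75},{"xyz":[0,0,-0.2],"roll":0,"jaw":0.75},{"xyz":[0,0,-0.22],"roll":0,"jaw":0.75},{"xyz":[0,0,-0.22],"roll":0,"jaw":0.75}]'
python3 -c "
from h import *
delta(588,-69.7,223,7)
im,d,K,M=grab('wrist','w8.png'); np.savez('w8',im=im,d=d,K=K,M=M)"
```

```text
time_s: 36.55
ee_pos: [581.6, 358.2, 26.4]
ee_rot: [180.0, 0.0, 4.5]
force: [-0.5, -0.2, -0.0]
gripper_width: 49.9
time_s: 37.55
ee_pos: [581.7, 358.3, 4.1]
ee_rot: [-180.0, -0.0, 4.5]
force: [0.1, -0.0, 0.8]
gripper_width: 33.3
time_s: 38.55
ee_pos: [582.1, 358.5, 225.7]
ee_rot: [-179.9, -0.2, 4.5]
force: [-0.4, 0.2, -1.4]
gripper_width: 33.3
t=38.55 ee [582.1 358.5 225.7] [-179.9   -0.2    4.5] j6 26.1 F [-0.4  0.2 -1.4] w 33.3 -> xyz [-0.028, 0.4274, 0.002] roll -2.5
```

View pics/w8.png

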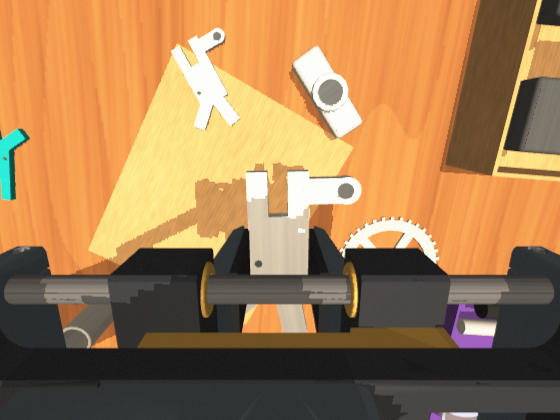

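D2 is held squarely. D1, at (205,85), has indeed been knocked and now straddles the cardboard's edge. Next: carry D2 to the bowl, then come back over D1.

```bash

python3 -m pendant '[{"xyz":[-0.003,0.045,0],"roll":-2.5,"jaw":0.75},{"xyz":[-0.007,0.1,0],"roll":-2.5,"jaw":0.75},{"xyz":[-0.01,0.16,0],"roll":-2.5,"jaw":0.75},{"xyz":[-0.014,0.22,0],"roll":-2.5,"jaw":0.75},{"xyz":[-0.018,0.28,0],"roll":-2.5,"jaw":0.75},{"xyz":[-0.022,0.34,0],"roll":-2.5,"jaw":0.75},{"xyz":[-0.026,0.395,0],"roll":-2.5,"jaw":0.75},{"xyz":[-0.028,0.4274,0],"roll":-2.5,"jaw":0.75}]'
python3 -m pendant '[{"xyz":[0,0,0.01],"roll":0,"jaw":0.75},{"xyz":[0,0,0.035],"roll":0,"jaw":0.75},{"xyz":[0,0,0.058],"roll":0,"jaw":0.75},{"xyz":[0,0,0.068],"roll":0,"jaw":0.75},{"xyz":[0,0,0.074],"roll":0,"jaw":0.75},{"xyz":[0,0,0.074],"roll":0,"jaw":0.75},{"xyz":[0,0,0.074],"roll":0,"jaw":0.5},{"xyz":[0,0,0.074],"roll":0,"jaw":0.45}]'
python3 -m pendant '[{"xyz":[0,0,-0.05],"roll":0,"jaw":0.45},{"xyz":[0,0,-0.1],"roll":-3,"jaw":0.45},{"xyz":[0,-0.04,-0.13],"roll":-8,"jaw":0.45},{"xyz":[-0.01,-0.1,-0.15],"roll":-13,"jaw":0.45},{"xyz":[-0.02,-0.16,-0.15],"roll":-20,"jaw":0.45},{"xyz":[-0.03,-0.22,-0.15],"roll":-20,"jaw":0.45},{"xyz":[-0.03,-0.28,-0.15],"roll":-20,"jaw":0.45},{"xyz":[-0.03,-0.34,-0.15],"roll":-20,"jaw":0.45}]'
python3 -c "
from h import *
delta(505,425,300,27)"
```

```text
time_s: 39.6
ee_pos: [586.2, -72.7, 222.2]
ee_rot: [-180.0, 0.2, 6.9]
force: [0.1, -0.3, -1.2]
gripper_width: 33.2
time_s: 40.6
ee_pos: [588.0, -70.2, 151.0]
ee_rot: [180.0, -0.1, 7.0]
force: [-0.2, 0.6, 0.7]
gripper_width: 49.0
time_s: 41.6
ee_pos: [515.6, 265.5, 301.0]
ee_rot: [180.0, -0.1, 27.0]
force: [0.5, -0.1, 0.7]
gripper_width: 50.2
t=41.60 ee [515.6 265.5 301. ] [ 1.8e+02 -1.0e-01  2.7e+01] j6 -0.9 F [ 0.5 -0.1  0.7] w 50.2 -> xyz [0.063, -0.1469, 0.0011] roll 0.0
```

```bash

python3 -m pendant '[{"xyz":[0.02,-0.05,0],"roll":0,"jaw":0.45},{"xyz":[0.04,-0.1,0],"roll":0,"jaw":0.45},{"xyz":[0.063,-0.147,0],"roll":0,"jaw":0.45},{"xyz":[0.063,-0.147,0],"roll":0,"jaw":0.45},{"xyz":[0.063,-0.147,0],"roll":0,"jaw":0.45},{"xyz":[0.063,-0.147,0],"roll":0,"jaw":0.45},{"xyz":[0.063,-0.147,0],"roll":0,"jaw":0.45},{"xyz":[0.063,-0.147,0],"roll":0,"jaw":0.45}]'
python3 -c "
from fit import *
im,d,K,M=grab('wrist','w9.png'); np.savez('w9',im=im,d=d,K=K,M=M)
r=fit('w9.npz',400,360,260,230,out='r9.png')
X,Y,a=min(r,key=lambda q:np.hypot(q[0]-488,q[1]-465)); delta(X,Y,3.5,a-90)
"
```

```text
time_s: 42.6
ee_pos: [505.5, 422.6, 300.3]
ee_rot: [180.0, -0.0, 27.0]
force: [-0.2, -0.1, 0.6]
gripper_width: 49.7
area 3477 score 1.00 centre 487.1 470.9 yaw 120.5
area 3420 score 0.99 centre 624.0 480.2 yaw 133.4
t=42.65 ee [505.5 422.7 300.2] [180.  -0.  27.] j6 11.9 F [-0.7  0.1  0.6] w 49.9 -> xyz [0.0054, -0.0514, 0.2967] roll -3.5
```

View pics/r9.png

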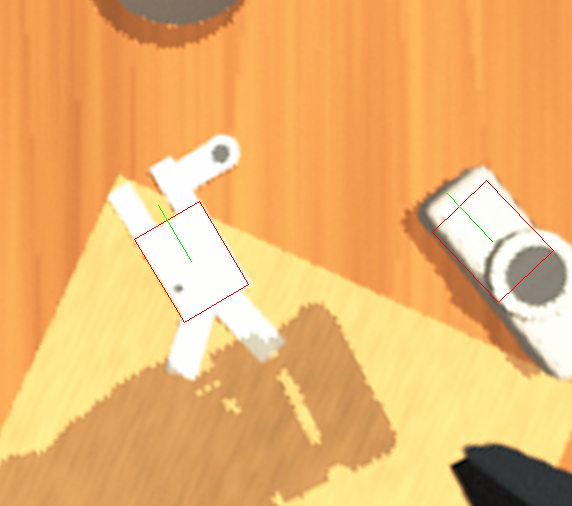

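```bash

python3 -m pendant '[{"xyz":[0.0055,-0.0514,0.03],"roll":-3,"jaw":0.45},{"xyz":[0.0055,-0.0514,0.09],"roll":-3,"jaw":0.45},{"xyz":[0.0055,-0.0514,0.15],"roll":-3,"jaw":0.45},{"xyz":[0.0055,-0.0514,0.2],"roll":-3,"jaw":0.45},{"xyz":[0.0055,-0.0514,0.24],"roll":-3,"jaw":0.45},{"xyz":[0.0055,-0.0514,0.265],"roll":-3,"jaw":0.45},{"xyz":[0.0055,-0.0514,0.275],"roll":-3,"jaw":0.45},{"xyz":[0.0055,-0.0514,0.275],"roll":-3,"jaw":0.45}]'
python3 -m pendant '[{"xyz":[0,0,0.01],"roll":0,"jaw":0.45},{"xyz":[0,0,0.018],"roll":0,"jaw":0.45},{"xyz":[0,0,0.0215],"roll":0,"jaw":0.45},{"xyz":[0,0,0.0215],"roll":0,"jaw":0.75},{"xyz":[0,0,0.0215],"roll":0,"jaw":0.75},{"xyz":[0,0,0.0215],"roll":0,"jaw":0.75},{"xyz":[0,0,0.0215],"roll":0,"jaw":0.75},{"xyz":[0,0,0.0215],"roll":0,"jaw":0.75}]'
python3 -m pendant '[{"xyz":[0,0,-0.02],"roll":0,"jaw":0.75},{"xyz":[0,0,-0.05],"roll":0,"jaw":0.75},{"xyz":[0,0,-0.09],"roll":0,"jaw":0.75},{"xyz":[0,0,-0.13],"roll":0,"jaw":0.75},{"xyz":[0,0,-0.17],"roll":0,"jaw":0.75},{"xyz":[0,0,-0.2],"roll":0,"jaw":0.75},{"xyz":[0,0,-0.225],"roll":0,"jaw":0.75},{"xyz":[0,0,-0.225],"roll":0,"jaw":0.75}]'
python3 -c "
from h import *
delta(588,-69.7,230,7)"
```

```text
time_s: 43.65
ee_pos: [487.0, 471.5, 24.9]
ee_rot: [180.0, 0.0, 30.0]
force: [0.9, 1.3, 0.3]
gripper_width: 49.9
time_s: 44.65
ee_pos: [487.0, 471.7, 3.6]
ee_rot: [-180.0, -0.0, 30.0]
force: [0.3, 0.6, 0.6]
gripper_width: 33.7
time_s: 45.65
ee_pos: [487.4, 472.1, 230.5]
ee_rot: [-179.9, -0.2, 30.0]
force: [-0.4, -1.1, -1.3]
gripper_width: 33.1
t=45.65 ee [487.4 472.1 230.5] [-179.9   -0.2   30. ] j6 13.1 F [-0.4 -1.1 -1.3] w 33.1 -> xyz [-0.1841, 0.5194, -0.0007] roll 23.0
```

```bash

python3 -m pendant '[{"xyz":[-0.016,0.045,0],"roll":3,"jaw":0.75},{"xyz":[-0.035,0.1,0],"roll":6,"jaw":0.75},{"xyz":[-0.055,0.155,0],"roll":9,"jaw":0.75},{"xyz":[-0.075,0.21,0],"roll":12,"jaw":0.75},{"xyz":[-0.095,0.265,0],"roll":15,"jaw":0.75},{"xyz":[-0.113,0.32,0],"roll":18,"jaw":0.75},{"xyz":[-0.133,0.375,0],"roll":21,"jaw":0.75},{"xyz":[-0.15,0.42,0],"roll":23,"jaw":0.75}]'
python3 -c "
from h import *
delta(588,-69.7,230,7)"
```

```text
time_s: 46.65
ee_pos: [566.3, 30.6, 226.6]
ee_rot: [180.0, 0.2, 6.9]
force: [1.1, 0.5, -0.9]
gripper_width: 33.3
t=46.65 ee [566.3  30.6 226.6] [180.    0.2   6.9] j6 -5.0 F [ 1.1  0.5 -0.9] w 33.3 -> xyz [0.0094, 0.1022, -0.0034] roll -0.1
```

```bash

python3 -m pendant '[{"xyz":[0.004,0.05,0],"roll":0,"jaw":0.75},{"xyz":[0.0075,0.105,0],"roll":0,"jaw":0.75},{"xyz":[0.0075,0.105,0],"roll":0,"jaw":0.75},{"xyz":[0.0075,0.105,0.02],"roll":0,"jaw":0.75},{"xyz":[0.0075,0.105,0.045],"roll":0,"jaw":0.75},{"xyz":[0.0075,0.105,0.065],"roll":0,"jaw":0.75},{"xyz":[0.0075,0.105,0.073],"roll":0,"jaw":0.75},{"xyz":[0.0075,0.105,0.073],"roll":0,"jaw":0.75}]'
python3 -m pendant '[{"xyz":[0,0,0],"roll":0,"jaw":0.6},{"xyz":[0,0,0],"roll":0,"jaw":0.5},{"xyz":[0,0,0],"roll":0,"jaw":0.45},{"xyz":[0,0,-0.05],"roll":0,"jaw":0.45},{"xyz":[0,0,-0.1],"roll":0,"jaw":0.45},{"xyz":[-0.05,0,-0.15],"roll":0,"jaw":0.7},{"xyz":[-0.1,0,-0.19],"roll":0,"jaw":0.99},{"xyz":[-0.12,0,-0.19],"roll":0,"jaw":1}]'
python3 -c "
from h import *
delta(445,-98,300,11.5)
im,d,K,M=grab('top','t3.png');cv2.imwrite('pics/t3.png',cv2.resize(im[120:255,160:480],None,fx=2.4,fy=2.4)); np.savez('t3',im=im,d=d,K=K,M=M)"
```

```text
time_s: 47.65
ee_pos: [586.9, -69.7, 154.7]
ee_rot: [-180.0, 0.1, 7.1]
force: [0.1, 0.1, -1.9]
gripper_width: 33.5
time_s: 48.65
ee_pos: [467.6, -85.5, 349.4]
ee_rot: [179.9, -0.4, 7.0]
force: [-0.0, 0.2, -0.2]
gripper_width: 23.0
t=48.65 ee [467.6 -85.5 349.4] [179.9  -0.4   7. ] j6 -18.7 F [-0.   0.2 -0.2] w 23.0 -> xyz [-0.0243, 0.0095, 0.0493] roll -4.5
```

View pics/t3.png

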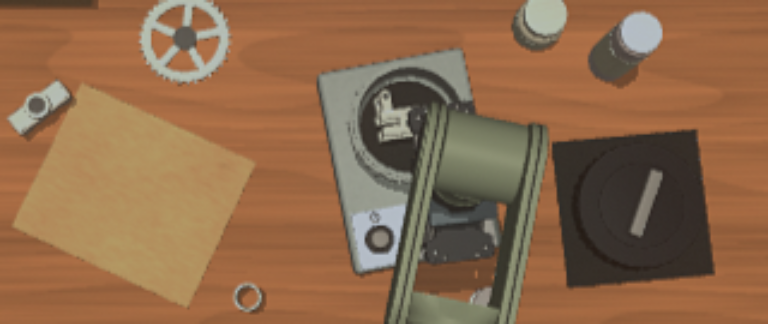

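The cardboard is empty, the cover lies upright on the mat, and dropouts are visible in the bowl. Next: check bowl heights by depth, then set up over the power key.

```bash

python3 -m pendant '[{"xyz":[-0.004,-0.008,0],"roll":10.6,"jaw":1},{"xyz":[-0.008,-0.016,0],"roll":21.2,"jaw":1},{"xyz":[-0.012,-0.024,0],"roll":31.8,"jaw":1},{"xyz":[-0.016,-0.032,0],"roll":42.4,"jaw":1},{"xyz":[-0.02,-0.04,0.03],"roll":53,"jaw":1},{"xyz":[-0.024,-0.047,0.06],"roll":63.6,"jaw":1},{"xyz":[-0.0283,-0.0533,0.09],"roll":74.2,"jaw":1},{"xyz":[-0.0283,-0.0533,0.12],"roll":84.8,"jaw":1}]'
python3 -c "
from h import *
z=np.load('t3.npz');W=world(z['d'],z['K'],z['M']); ok=z['d']>0
for n,r in(('in',70),):
  m=ok&(np.hypot(W[...,0]-588.3,W[...,1]+69.7)<r)&(W[...,2]<200); print(m.sum(),np.percentile(W[m][:,2],[5,50,95,100]))
c=ok&(abs(W[...,0]-483)<130)&(abs(W[...,1]+415)<130)&(W[...,2]>30)&(W[...,2]<90); print(cv2.minEnclosingCircle(W[c][:,:2].astype(np.float32)),np.median(W[c][:,2]))
delta(433,-36,100,-78.5)
im,d,K,M=grab('wrist'); W=world(d,K,M); np.savez('w10',im=im,d=d,K=K,M=M)
m=(d>0)&(np.hypot(W[...,0]-588.3,W[...,1]+69.7)<72)&(W[...,2]<260); print('wrist bowl',m.sum(),np.percentile(W[m][:,2],[5,50,95,99]))
"
```

```text
time_s: 49.7
ee_pos: [433.7, -35.3, 224.6]
ee_rot: [-180.0, -0.0, -78.1]
force: [-0.0, -0.3, -0.6]
gripper_width: 0.4
805 [ 99.90559633 108.46056597 160.24602319 170.62053141]
((483.30413818359375, -413.6779479980469), 93.79037475585938) 48.07839581197413
t=49.70 ee [433.7 -35.3 224.6] [-180.    -0.   -78.1] j6 71.9 F [-0.  -0.3 -0.6] w 0.4 -> xyz [0.0005, 0.0009, 0.1246] roll 0.4
wrist bowl 18247 [104.92760075 109.1184132  155.66037537 159.58983529]
```

```bash
python3 -c "
from h import *
z=np.load('w10.npz');im,d,K,M=z['im'],z['d'],z['K'],z['M'];W=world(d,K,M)
r=np.hypot(W[...,0]-588.3,W[...,1]+69.7)
for a,b in((0,30),(30,50),(50,60),(60,66),(66,70)):
  m=(d>0)&(r>=a)&(r<b)&(W[...,2]<260); print(a,b,m.sum(),np.percentile(W[m][:,2],[5,50,95,100]).round())
cv2.imwrite('pics/w10.png',cv2.resize(im[:300],None,fx=1.4,fy=1.4))"
```

```text
0 30 5228 [106. 150. 157. 160.]
30 50 6211 [105. 135. 158. 162.]
50 60 3064 [105. 106. 144. 148.]
60 66 1763 [105. 106. 107. 143.]
66 70 1351 [105. 107. 109. 111.]
```

View pics/w10.png

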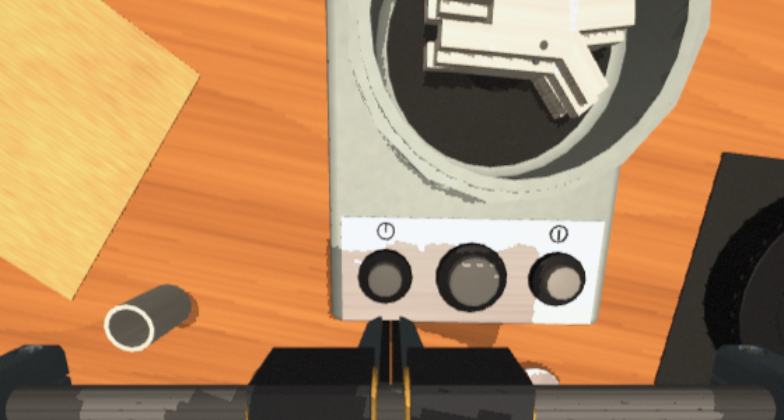

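The dropouts lie stacked at crop pixel (530,40), within the bowl and below its rim: tops at 162 mm or less against 165. The power key is at (385,278), start at (471,280) and timer at (560,278). Taking key positions from this closer view.

```bash
python3 -c "
from h import *
z=np.load('w10.npz');im,d,K,M=z['im'],z['d'],z['K'],z['M'];W=world(d,K,M)
for p in((385,276),(471,280),(563,281)):
  u,v=p[0]/1.4,p[1]/1.4; print(ray(u,v,78,K,M).round(1),W[int(v),int(u)].round(1))
delta(433,-36,85,-78.5)"
```

```text
[433.4 -32.8  78. ] [434.4 -32.7  81.8]
[443.6 -96.   78. ] [444.5 -94.5  82.8]
[ 457.  -163.2   78. ] [ 458.3 -161.    82.1]
t=49.75 ee [431.3 -35.2 220.9] [ 1.796e+02  1.000e-01 -7.830e+01] j6 72.1 F [-2.1  0.5 -2.6] w 0.4 -> xyz [0.0014, -0.0025, 0.1359] roll 0.2
```

```bash

python3 -m pendant '[{"xyz":[0,0,0.03],"roll":0,"jaw":1},{"xyz":[0,0,0.07],"roll":0,"jaw":1},{"xyz":[0,0,0.1],"roll":0,"jaw":1},{"xyz":[0,0,0.115],"roll":0,"jaw":1},{"xyz":[0,0,0.12],"roll":0,"jaw":1},{"xyz":[0,0,0.12],"roll":0,"jaw":1},{"xyz":[0,0,0.12],"roll":0,"jaw":1},{"xyz":[0,0,0.12],"roll":0,"jaw":1}]'
python3 -c "
from h import *
delta(433.2,-34.5,72,-78.5)"
```

```text
time_s: 50.75
ee_pos: [434.3, -35.8, 106.2]
ee_rot: [-179.9, -0.0, -77.8]
force: [0.0, 0.3, 0.8]
gripper_width: 0.2
t=50.75 ee [434.3 -35.8 106.2] [-179.9   -0.   -77.8] j6 71.5 F [0.  0.3 0.8] w 0.2 -> xyz [-0.0015, 0.0008, 0.0342] roll 0.7
```

```bash

python3 -m pendant '[{"xyz":[-0.001,0.001,0.015],"roll":0,"jaw":1},{"xyz":[-0.001,0.001,0.023],"roll":0,"jaw":1},{"xyz":[-0.001,0.001,0.027],"roll":0,"jaw":1},{"xyz":[-0.001,0.001,0.03],"roll":0,"jaw":1},{"xyz":[-0.001,0.001,0.032],"roll":0,"jaw":1},{"xyz":[-0.001,0.001,0.034],"roll":0,"jaw":1},{"xyz":[-0.001,0.001,0.034],"roll":0,"jaw":1},{"xyz":[-0.001,0.001,0.034],"roll":0,"jaw":1}]'
```

```text
time_s: 51.75
ee_pos: [432.6, -35.0, 75.7]
ee_rot: [-179.9, -0.0, -77.8]
force: [-12.5, 0.9, 39.1]
gripper_width: 0.7
```

The force was high (39 N) and the tip stopped at 75.7 mm. I'll back off and check panel heights around the key by depth.

```bash

python3 -m pendant '[{"xyz":[0,0,-0.01],"roll":0,"jaw":1},{"xyz":[0,0,-0.03],"roll":0,"jaw":1},{"xyz":[0,0,-0.04],"roll":0,"jaw":1},{"xyz":[0,0,-0.04],"roll":0,"jaw":1},{"xyz":[0,0,-0.04],"roll":0,"jaw":1},{"xyz":[0,0,-0.04],"roll":0,"jaw":1},{"xyz":[0,0,-0.04],"roll":0,"jaw":1},{"xyz":[0,0,-0.04],"roll":0,"jaw":1}]'
python3 -c "
from h import *
for f in('w10','w1'):
  z=np.load(f+'.npz');im,d,K,M=z['im'],z['d'],z['K'],z['M'];W=world(d,K,M)
  for X,Y in((433.3,-34.5),(445,-97.5),(458,-162.2)):
    r=np.hypot(W[...,0]-X,W[...,1]-Y)
    print(f,X,[(b,int(((r>=a)&(r<b)&(d>0)).sum()),np.percentile(W[...,2][(r>=a)&(r<b)&(d>0)],[10,50,90]).round(1).tolist()) for a,b in((0,8),(8,12),(13,15),(15,18),(19,22),(24,30))])
  c=(np.hypot(W[...,0]-510,W[...,1]-20)<12)&(d>0); print('base top',np.median(W[c][:,2]))
delta(433.2,-34.5,72,-78.5)"
```

```text
time_s: 52.75
ee_pos: [432.5, -34.9, 111.3]
ee_rot: [180.0, 0.0, -77.8]
force: [-0.6, -0.2, -0.2]
gripper_width: 0.5
w10 433.3 [(8, 553, [81.8, 280.0, 281.3]), (12, 420, [72.7, 82.3, 280.9]), (15, 155, [71.2, 72.5, 82.9]), (18, 1108, [71.6, 249.5, 276.4]), (22, 493, [59.8, 71.9, 254.0]), (30, 17269, [326.6, 342.5, 351.8])]
w10 445 [(8, 190, [81.4, 82.2, 83.1]), (12, 379, [81.4, 82.7, 338.1]), (15, 473, [81.5, 307.0, 340.5]), (18, 878, [79.7, 307.9, 318.5]), (22, 908, [71.9, 311.4, 320.4]), (30, 5024, [70.9, 338.8, 345.9])]
w10 458 [(8, 185, [81.3, 82.2, 83.0]), (12, 271, [72.6, 81.4, 82.7]), (15, 149, [71.4, 72.8, 81.4]), (18, 221, [71.0, 72.0, 72.9]), (22, 348, [59.7, 67.7, 72.4]), (30, 731, [59.2, 60.1, 61.0])]
base top 57.57961521656824
w1 433.3 [(8, 85, [81.2, 82.1, 83.1]), (12, 147, [72.1, 80.8, 82.9]), (15, 70, [71.0, 72.6, 81.8]), (18, 139, [62.7, 71.6, 73.0]), (22, 163, [59.4, 67.7, 72.7]), (30, 354, [58.9, 60.1, 61.2])]
w1 445 [(8, 90, [81.2, 82.1, 82.9]), (12, 107, [81.0, 82.2, 83.2]), (15, 76, [80.9, 82.1, 83.1]), (18, 164, [72.2, 81.2, 83.3]), (22, 122, [71.1, 72.2, 80.1]), (30, 624, [59.7, 71.7, 423.9])]
w1 458 [(8, 90, [80.9, 82.1, 83.2]), (12, 127, [72.4, 81.3, 82.5]), (15, 59, [71.3, 72.2, 81.6]), (18, 121, [70.3, 71.8, 73.4]), (22, 159, [59.4, 69.2, 72.4]), (30, 388, [59.0, 60.1, 61.3])]
base top nan
t=52.75 ee [432.5 -34.9 111.3] [180.    0.  -77.8] j6 71.6 F [-0.6 -0.2 -0.2] w 0.5 -> xyz [-0.0003, -0.0008, 0.0393] roll 0.7
  return _methods._mean(a, axis=axis, dtype=dtype,
  ret = ret.dtype.type(ret / rcount)
```

Depth shows the key tops at about 82 mm (base top reads 57.6, the collar 72), 4 mm above the stated 78. So 75.7 mm was the power key's bottom stop and it was fully pressed. I'll press the others to about 75.5, more softly.

```bash

python3 -m pendant '[{"xyz":[0.04,0.0005,0],"roll":0,"jaw":1},{"xyz":[0.08,0.001,0],"roll":0,"jaw":1},{"xyz":[0.12,0.0015,0],"roll":0,"jaw":1},{"xyz":[0.13,0.0017,0.005],"roll":0,"jaw":1},{"xyz":[0.13,0.0017,0.015],"roll":0,"jaw":1},{"xyz":[0.13,0.0017,0.02],"roll":0,"jaw":1},{"xyz":[0.13,0.0017,0.02],"roll":0,"jaw":1},{"xyz":[0.13,0.0017,0.02],"roll":0,"jaw":1}]'
python3 -m pendant '[{"xyz":[0,0,0.005],"roll":0,"jaw":1},{"xyz":[0,0,0.008],"roll":0,"jaw":1},{"xyz":[0,0,0.011],"roll":0,"jaw":1},{"xyz":[0,0,0.013],"roll":0,"jaw":1},{"xyz":[0,0,0.015],"roll":0,"jaw":1},{"xyz":[0,0,0.016],"roll":0,"jaw":1},{"xyz":[0,0,0.0165],"roll":0,"jaw":1},{"xyz":[0,0,0.0165],"roll":0,"jaw":1}]'
```

```text
time_s: 53.75
ee_pos: [458.6, -161.7, 91.7]
ee_rot: [-180.0, -0.0, -77.7]
force: [-0.3, 0.4, -0.4]
gripper_width: 0.2
time_s: 54.75
ee_pos: [458.4, -162.2, 76.2]
ee_rot: [-180.0, -0.0, -77.8]
force: [-3.2, 1.2, 12.3]
gripper_width: 0.3
```

The timer key read 12.3 N at 76.2 mm, above the 5 N spring, so it is on its stop. Now the start key.

```bash

python3 -m pendant '[{"xyz":[0,0,-0.01],"roll":0,"jaw":1},{"xyz":[0,0,-0.03],"roll":0,"jaw":1},{"xyz":[-0.03,-0.0005,-0.03],"roll":0,"jaw":1},{"xyz":[-0.066,-0.001,-0.03],"roll":0,"jaw":1},{"xyz":[-0.066,-0.001,-0.025],"roll":0,"jaw":1},{"xyz":[-0.066,-0.001,-0.016],"roll":0,"jaw":1},{"xyz":[-0.066,-0.001,-0.016],"roll":0,"jaw":1},{"xyz":[-0.066,-0.001,-0.016],"roll":0,"jaw":1}]'
python3 -m pendant '[{"xyz":[0,0,0.005],"roll":0,"jaw":1},{"xyz":[0,0,0.008],"roll":0,"jaw":1},{"xyz":[0,0,0.011],"roll":0,"jaw":1},{"xyz":[0,0,0.013],"roll":0,"jaw":1},{"xyz":[0,0,0.015],"roll":0,"jaw":1},{"xyz":[0,0,0.016],"roll":0,"jaw":1},{"xyz":[0,0,0.016],"roll":0,"jaw":1},{"xyz":[0,0,0.016],"roll":0,"jaw":1}]'
```

```text
time_s: 55.75
ee_pos: [445.6, -98.3, 90.8]
ee_rot: [180.0, -0.0, -77.8]
force: [-0.9, -0.0, 0.4]
gripper_width: 0.2
time_s: 56.75
ee_pos: [445.4, -97.8, 76.2]
ee_rot: [-180.0, -0.0, -77.8]
force: [-4.1, 0.3, 12.4]
gripper_width: 0.3
```

Start is on its stop as well. Next: retract clear and take the last look.

```bash

python3 -m pendant '[{"xyz":[0,0,-0.01],"roll":0,"jaw":1},{"xyz":[0,0,-0.04],"roll":0,"jaw":1},{"xyz":[0,0,-0.09],"roll":0,"jaw":1},{"xyz":[0,0,-0.15],"roll":0,"jaw":1},{"xyz":[0,0,-0.21],"roll":0,"jaw":1},{"xyz":[0.05,0.02,-0.25],"roll":0,"jaw":1},{"xyz":[0.1,0.04,-0.25],"roll":0,"jaw":1},{"xyz":[0.14,0.06,-0.25],"roll":0,"jaw":1}]'
python3 -m pendant '[{"xyz":[0,0,0],"roll":0,"jaw":1},{"xyz":[0,0,0],"roll":0,"jaw":1},{"xyz":[0,0,0],"roll":0,"jaw":1},{"xyz":[0,0,0],"roll":0,"jaw":1},{"xyz":[0,0,0],"roll":0,"jaw":1},{"xyz":[0,0,0],"roll":0,"jaw":1},{"xyz":[0,0,0],"roll":0,"jaw":1},{"xyz":[0,0,0],"roll":0,"jaw":1}]'
python3 -c "
from h import *
a,d,K,M=grab('wrist'); W=world(d,K,M)
r=np.hypot(W[...,0]-588.3,W[...,1]+69.7); m=(d>0)&(r<65)&(W[...,2]<260); print('bowl z',np.percentile(W[m][:,2],[5,50,95,100]).round())
b,_,_,_=grab('scene'); cv2.imwrite('pics/end.png',np.vstack([cv2.resize(a[:250],(560,250)),b[100:]]))"
```

```text
time_s: 57.75
ee_pos: [416.5, -248.9, 325.7]
ee_rot: [-179.9, -0.1, -77.8]
force: [0.5, -0.1, 0.9]
gripper_width: 0.2
time_s: 58.75
ee_pos: [416.5, -247.1, 325.0]
ee_rot: [-180.0, -0.0, -77.8]
force: [-0.5, 0.2, 0.6]
gripper_width: 0.2
bowl z [105. 106. 149. 152.]
```

View pics/end.png

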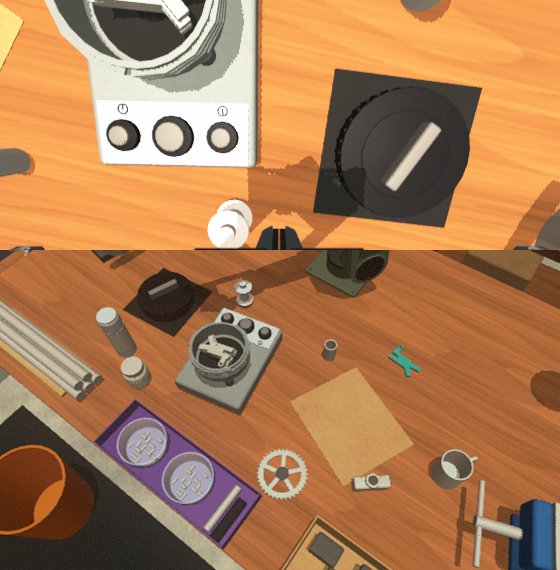

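The cover is right way up on the mat, the cardboard is empty, all the dropouts are inside the bowl, the keys are back up and nothing else has moved. Handing in.

```bash
python3 -c "
from workcell import env
print(env.job_done())"
```

```text
the job is handed in; nothing more can be done
None
```

I finished the job and handed it in at about 59 s. I unscrewed the cover 325° in two grips, laid it right way up on the black mat, put all four dropouts in the bowl, then pressed power, timer and start. The last pictures show the job as asked.

**Cover:** it lies centred on the mat to within about 2 mm, with its disc top at 48 mm (47 expected).

**Dropouts:** all four are in a stack on the bowl's cone, inside the bowl. An earlier depth check put their tops at 162 mm or less; the last check, which saw only part of the bowl, read 152 mm or less. The rim is at 165 mm. One dropout had been knocked about 55 mm across the cardboard, so I measured it again before picking it up. The turquoise look-alike and the other things on the bench appear untouched.

**Keys:** each was pushed onto its stop, at 75.7 to 76.2 mm. There is no reading of key travel or of the machine running, so I judged the presses by height and force.

**Checks that disagreed:**
- **Key height:** the key tops measured about 82 mm, not the stated 78 mm.
- **Power key force:** because of that, the first press reached about 39 N at the fingertips before I backed off. The other two took about 12 N.

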